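# Load the tube block and draw the reader boom out to the set mark

## Task

Set the orange tube block flat and square in the reader's pocket, without dropping it, and let go. Then push the reader's red lock button fully down and draw the boom out by its blue knob until the red pointer stands at the yellow clip on the scale. A spring pulls the boom back, so finish while still holding it at the mark; leave the rest of the bench as it is.

Things in the scene. Friction and masses are not known exactly. Their poses are not given: they have to be found in the camera images.
- tube_block: loose orange tube block, 84 (x) x 60 (y) x 38 mm (z), about 0.25 kg, with closed white tubes standing 8 mm above its top, 5 mm or more inside its edges. Origin: centre of its underside; z up. Its ends are alike: either way round is right. Take it across the 60 mm width, fingertips about 20 mm above its underside so that they clear the pocket's rim.
- station: the reader, fixed, green base plate 8 mm thick, yaw varies. Origin on the bench surface. In its frame (mm): pocket at (-50, 0); boom runs along y at x = 60 and extends to +y; fixed grey outer tube x 43 to 77, y -317 to -135, z 61 to 89; scale: white ledge with black ticks every 5, x 96 to 112, y -130 to 60, top at z = 68.
- pocket (a point): centre of the pocket's floor, 8 mm above the bench, axes parallel to the reader's. The pocket is 89 mm along x by 65 mm along y (2.5 mm clearance all round for the block), walls 8 mm high, then sloping lead-ins outward to 14 to 15 mm above the floor; rim about 10 mm wide outside the opening. The block's long side goes along x.
- lock_button (a joint): travel of the red lock button in m: 0 up (boom locked stowed), 0.008 fully down (boom free, from about 0.0055 on). It slides straight down at about 3 N and stays where it is left.
- button_top (a point): centre of the top face of the red lock button (24 mm diameter, on the outer tube at (60, -175) mm in the reader's frame, 107 mm above the bench when up; 12 mm proud of its black collar of 36 mm diameter). Moves with the button.
- boom: the sliding boom: inner tube, blue knob, red pointer, grey reader bar (22 mm wide in y, z 65 to 85 mm, reaching 161 mm from the knob to -x, passing over the pocket). Axes as the reader's. Origin: bench level under the knob, in the reader's frame at (60, -110 + extension, 0) mm. Extension 0 stowed, stop at 150 mm. Its spring pulls it back with 3 N stowed, about 5 N at the mark.
- knob_grip (a point): grip point of the blue knob on the boom: square post 24 x 24 mm, sides along x and y, from 87 to 131 mm above the bench; this point is on its axis at 112 mm.
- pointer_tip (a point): end of the red pointer on the boom, 3 mm wide, 46 mm to +x of the knob's axis, 81 mm above the bench; it passes over the scale ledge and the clip.
- mark_clip: yellow clip on the scale ledge, 10 mm wide along y: the set mark. Origin: centre of its width, on the ledge's top (68 mm above the bench); its axes are parallel to the reader's. Fixed during a run; it stands 85 to 135 mm of extension from the stowed pointer.
- blue_rack: bystander: blue tube rack, 100 x 65 x 53 mm. Origin under its centre.
- yellow_rack: bystander: yellow tube rack, 120 x 60 x 58 mm. Origin under its centre.
- orange_bottle: bystander: clear bottle with orange cap, 64 mm diameter, 130 mm high. Origin under its centre.
- blue_bottle: bystander: clear bottle with blue cap, 72 mm diameter, 150 mm high. Origin under its centre.
- amber_jar: bystander: amber jar with black lid, 56 mm diameter, 70 mm high. Origin under its centre.
- red_tray: bystander: low red open tray, 140 x 100 x 35 mm. Origin under its centre.
- pen_cup: bystander: grey plastic cup, 64 mm diameter, 85 mm high. Origin under its centre.
There are look-alikes about, which are no part of the job. Leave any green look-alike of the tube_block alone.

How it is judged:
On the way, in this order (a step that is already met when the one before it is completed fails the run):
1. the tube block sits flat and square in the pocket, released (x of tube_block in the frame of pocket between -0.004 and 0.004 m and y of tube_block in the frame of pocket between -0.004 and 0.004 m and z of tube_block in the frame of pocket between -0.002 and 0.002 m and angle between tube_block's own z axis and vertical below 0.04 rad and angle between the x axis of tube_block and the x axis of pocket, either way round below 0.08 rad and contact force between the fingers and tube_block below 0.1 N), for 0.2 s.
2. the lock button is fully down, the block still seated (x of tube_block in the frame of pocket between -0.004 and 0.004 m and y of tube_block in the frame of pocket between -0.004 and 0.004 m and z of tube_block in the frame of pocket between -0.002 and 0.002 m and angle between tube_block's own z axis and vertical below 0.04 rad and angle between the x axis of tube_block and the x axis of pocket, either way round below 0.08 rad and value of joint lock_button above 0.006 m), for 0.1 s.
3. the boom is drawn out to the yellow clip, held by the robot (y of pointer_tip in the frame of mark_clip between -0.005 and 0.005 m and contact force between the fingers and boom above 1.5 N), for 0.2 s.
At the end, for the whole second after the job is handed in: Block in the pocket (4 mm of centre, 2 mm of floor, level to 0.04 rad, square to 0.08 rad), untouched; button at least 6 mm down; pointer within 5 mm of the clip's middle along the scale; boom still (under 10 mm/s), the fingers bearing on it with over 1.5 N against its spring (all of step 2 and all of step 3 and contact force between the fingers and tube_block below 0.1 N and linear speed of boom below 0.01 m/s); the arm keeps its last pose, push and grip.
It fails at once if the tube block is dropped (falls faster than 0.6 m/s out of the fingers) (linear speed of tube_block above 0.6 m/s and contact force between the fingers and tube_block below 0.1 N).
It fails at once if a bystander is disturbed (moved more than 30 mm) (distance of any of blue_rack, yellow_rack, orange_bottle, blue_bottle, amber_jar, red_tray, pen_cup from where it was at the start of the episode above 0.03 m).
It also fails if it takes over 64 s, if anything falls off the work surface, if the arm or the gripper's body presses on something with over 40 N, if the wrist force passes 120 N, or if a joint passes its speed limit or range.

## Robot

A 7-joint arm with a two-finger parallel gripper is mounted at the origin on the work surface. World frame = base frame: x ahead of the robot, y to its left, z up, the work surface at z = 0. Lengths are in m, angles in rad, forces in N, time in s.
With the tool pointing down it reaches from about 0.425 to 0.875 m from the base axis. Payload 4.7 kg.
Tool frame: the origin (TCP) lies on the centre line of the jaws, within the pads' length; the fingertips stand 17 mm ahead of it and the grasp point (between the pads) lies 2 mm behind it; z points along the fingers, x is the direction in which the jaws open and shut, and the axes are right-handed (so a half turn about z gives the same grasp; the last joint's range is limited). The gripper opens to 87 mm and grips with 3 to 60 N. Pads are 19 mm wide; open, the fingers measure 117 mm over their backs; the gripper's body (75 mm by 190 mm) begins 51 mm behind the grasp point.
Start: joints at [1.173, 0.321, -0.07, 1.45, 0.023, 1.371, -0.057], TCP at [0.26, -0.596, 0.24] pointing down, gripper open.
Joint ranges: [-2.86, 2.86], [-0.3, 2.09], [-1.38, 1.24], [0.06, 2.45], [-1.56, 4.7], [0.09, 2.05], [-2.69, 2.69]. Speed limits (rad/s): [2.57, 2.57, 3.14, 3.14, 3.14, 3.14, 3.14].

## Interface

Orientations are given as a rotation vector (axis times angle).
In Python, from bench import ctrl gives the robot as it stands.
- The arm moves only by the tool drive_tool, never from a script. Its argument "increments" is a list of rows, each an object of numbers: "grip": the closure, from -1 (fully open) to 1 (shut), so that 0 is half open; "tx", "ty", "tz": the shift along the tool's x, y, z in cm; "wx", "wy", "wz": the turn, a rotation vector about the tool's x, y, z in rad. In form: [{"grip": .., "tx": .., "ty": .., "tz": .., "wx": .., "wy": .., "wz": ..}, ...]. A call has 1 to 10 rows; each row is the pose to reach, as a shift and turn from the pose measured when the call began, along the tool's axes at that moment; what a row does not reach only later rows make up. A row lasts 1/12 s, in which the tool goes at most 41.7 mm and 7.16 degrees, less where a joint would pass 70% of its speed; a pose out of reach is approached as far as the arm can. A call with a gripper value outside its range is refused whole. The fingers move at their own pace and stop on an object; "force" is the grip in N (left out, the last holds). Time passes only in rows, so rows that repeat a pose let the fingers close. It gives the time, the measured TCP pose, the force and the opening at its end, in the units of the state.
- ctrl.get_state(): the state, without advancing time (a new reading comes with each control period).
- ctrl.get_image(name): name is "scene" or "top" or "wrist"; returns a dict with "frame" (420x560x3 uint8, blue, green, red), "depth" (420x560 float32, m along the optical axis (not along the pixel's ray), 0 where there is no reading), "fx", "fy", "cx", "cy" (pixels), "view" (4x4, takes a point from world to camera coordinates). Camera axes: x right, y up, looking along -z (the intrinsics and any distortion apply to the point x, -y, -z); pixel columns grow to the right and rows downward; lengths in m; the calibration is good to about 2 mm. A picture is of the moment at which its call begins.
- ctrl.close_job(): hands the job in, once; it reports no verdict.
The state is a dict: "time": time; "joint_positions": joint angles; "qd": joint speeds; "joint_torque": joint torques, N m; "position": TCP position; "tool_rot": TCP orientation; "ft_force": force on the tool from outside, world axes, zero at the start; "torque": the same for the moment, N m; "grip_width": opening from 0.0 (shut) to 1.0 (fully open).
Only numpy, scipy, OpenCV 4.12 (cv2) and the standard library are available. Lean on these libraries where they do the work, as an engineer would, in place of code of your own. Each camera call takes 0.05 s, during which the arm holds its last target.

## Working session

There is one attempt and no reset: what is moved stays moved. The work goes in short steps, Python scripts to look and compute and a tool call to move; the robot and the scene stay as the last step left them, time stands still between calls to the robot, and variables do not carry over. Pictures are saved under pics/ and viewed, and the job is handed in when it is done.

Besides the shell and the picture viewer there is one more tool, called as a command line: name --argument value ..., lists and objects as JSON in quotes. drive_tool: Moves the arm, as the interface text tells. Its arguments: {"type":"object","properties":{"increments":{"type":"array","items":{"type":"object","properties":{"grip":{"type":"number"},"tx":{"type":"number"},"ty":{"type":"number"},"tz":{"type":"number"},"wx":{"type":"number"},"wy":{"type":"number"},"wz":{"type":"number"}}}},"force":{"type":"number"}},"required":["increments"]}

```bash
mkdir -p pics; ls
cat > h.py <<'E'
import numpy as np, cv2
from bench import ctrl
from scipy.spatial.transform import Rotation as R
def grab(n,tag):
    d=ctrl.get_image(n); cv2.imwrite(f'pics/{tag}.png',d['frame']); np.savez(f'pics/{tag}.npz',**{k:d[k] for k in d}); return d
def load(tag): return np.load(f'pics/{tag}.npz')
def px(d,u,v,z=None):
    """pixel->world by depth, or by plane z"""
    fx,fy,cx,cy=[float(d[k]) for k in('fx','fy','cx','cy')]
    Ti=np.linalg.inv(d['view'])
    ray=np.array([(u-cx)/fx,-(v-cy)/fy,-1.0])
    if z is None:
        D=float(d['depth'][int(round(v)),int(round(u))]); p=ray*D
        return Ti[:3,:3]@p+Ti[:3,3]
    r=Ti[:3,:3]@ray; o=Ti[:3,3]; s=(z-o[2])/r[2]; return o+s*r
def cloud(d):
    fx,fy,cx,cy=[float(d[k]) for k in('fx','fy','cx','cy')]
    D=d['depth']; v,u=np.mgrid[0:D.shape[0],0:D.shape[1]]
    P=np.stack([(u-cx)/fx*D,-(v-cy)/fy*D,-D],-1); Ti=np.linalg.inv(d['view'])
    return P@Ti[:3,:3].T+Ti[:3,3]
def proj(d,p):
    c=d['view']@np.append(p,1); fx,fy,cx,cy=[float(d[k]) for k in('fx','fy','cx','cy')]
    return cx+fx*c[0]/-c[2], cy+fy*c[1]/c[2]
def crop(d,u0,u1,v0,v1,s,tag):
    im=d['frame'][v0:v1,u0:u1]; cv2.imwrite(f'pics/{tag}.png',cv2.resize(im,None,fx=s,fy=s,interpolation=cv2.INTER_CUBIC))
def st():
    s=ctrl.get_state(); print({k:np.round(s[k],4).tolist() for k in s})
E
python3 - <<'E'
from h import *
st()
d=ctrl.get_image('top'); print(d.keys())
for n in('top','scene','wrist'):
    d=grab(n,n+'0'); print(n,[d[k] for k in('fx','fy','cx','cy')]); print(np.round(d['view'],3))
E
```

```text
pics
{'time': 0.0, 'joint_positions': [1.1731, 0.3218, -0.0701, 1.4517, 0.0226, 1.3708, -0.0569], 'qd': [-0.0006, 0.0, -0.0001, 0.0019, 0.0001, -0.0005, -0.0005], 'joint_torque': [-0.0008, -49.1299, -0.4043, -31.2527, -0.0638, 0.0438, 0.0002], 'position': [0.2599, -0.5952, 0.2385], 'tool_rot': [-2.628, 1.7198, 0.0025], 'ft_force': [-0.6976, 0.1891, -0.1928], 'torque': [0.0138, 0.0137, -0.0021], 'grip_width': 0.9985}
dict_keys(['frame', 'depth', 'fx', 'fy', 'cx', 'cy', 'view'])
top [389.06937328121, 389.06937328121, 277.85661535409986, 210.74981791180952]
[[-0.011 -1.     0.003 -0.044]
 [ 0.997 -0.01   0.07  -0.539]
 [-0.07   0.004  0.998 -1.273]
 [ 0.     0.     0.     1.   ]]
scene [499.57936162815855, 499.57936162815855, 290.80992421013474, 209.9000318897133]
[[-0.751  0.66   0.003  0.452]
 [-0.503 -0.576  0.645  0.186]
 [ 0.427  0.483  0.764 -1.611]
 [ 0.     0.     0.     1.   ]]
wrist [319.73274330273006, 319.73274330273006, 279.82992436620935, 211.69806367851672]
[[ 0.4   -0.916 -0.001 -0.649]
 [ 0.89   0.389 -0.24   0.03 ]
 [ 0.221  0.095  0.971 -0.388]
 [ 0.     0.     0.     1.   ]]
```

View pics/top0.png

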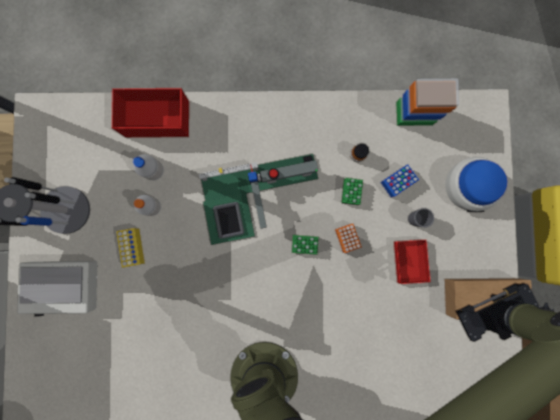

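View pics/scene0.png

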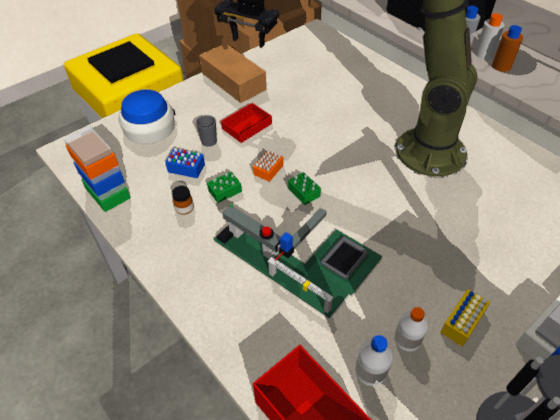

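View pics/wrist0.png

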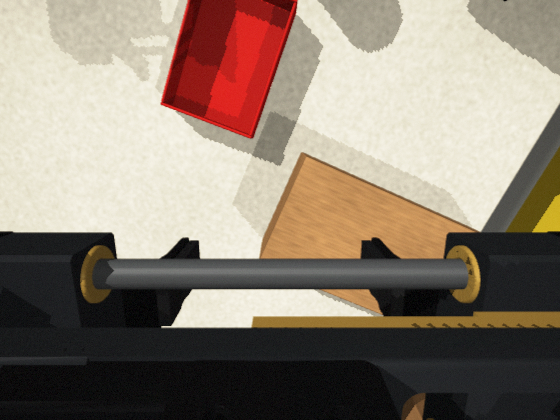

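Run:
```python
from h import *
d=dict(load('top0')); crop(d,195,365,140,265,4.7,'top0c')
s=dict(load('scene0')); crop(s,200,390,140,320,4.2/1.3,'scene0c')
print(px(d,348,238),px(d,229,219),px(d,305,244),px(d,352,191))
```

```text
[ 0.44545565 -0.27750112  0.03835705] [0.51292167 0.11324259 0.00989514] [ 0.42754461 -0.13690145  0.04140023] [ 0.5998844  -0.2952194   0.03338215]
```

View pics/top0c.png

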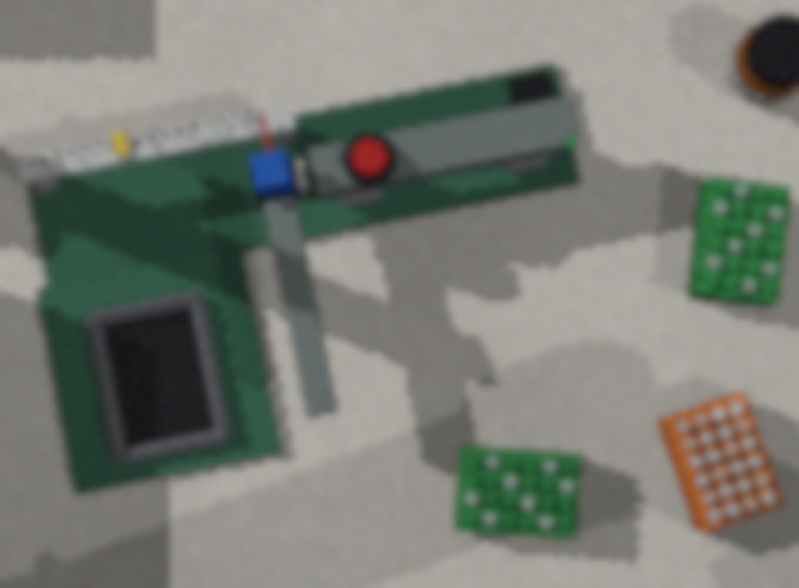

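View pics/scene0c.png

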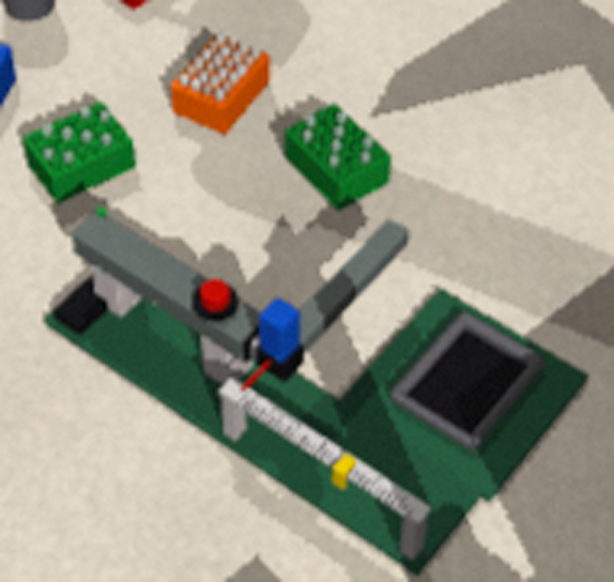

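```bash
cat >> h.py <<'E'
def mask(d,lo,hi,box):
    h=cv2.cvtColor(d['frame'],cv2.COLOR_BGR2HSV); m=cv2.inRange(h,lo,hi); o=np.zeros_like(m); u0,u1,v0,v1=box; o[v0:v1,u0:u1]=m[v0:v1,u0:u1]; return o>0
E
python3 - <<'E'
from h import *
s=ctrl.get_state(); r=R.from_rotvec(s['tool_rot']); print('tool axes cols',np.round(r.as_matrix(),3))
w=dict(load('wrist0')); print('tcp px in wrist',proj(w,np.array(s['position'])), 'cam',np.linalg.inv(w['view'])[:3,3])
d=dict(load('top0')); P=cloud(d); sc=dict(load('scene0')); Q=cloud(sc)
for nm,lo,hi,bt,bs in [('orange',(5,150,80),(18,255,255),(335,365,222,256),(245,290,145,185)),('red',(0,180,80),(5,255,255),(266,282,166,182),(255,275,222,240)),('blue',(105,150,60),(125,255,255),(245,262,170,185),(275,296,230,255)),('yellow',(22,150,100),(32,255,255),(215,230,165,178),(300,312,280,292))]:
    for tag,dd,C,b in(('top',d,P,bt),('scene',sc,Q,bs)):
        m=mask(dd,lo,hi,b); p=C[m]; 
        if len(p)==0: print(nm,tag,'none');continue
        zt=np.percentile(p[:,2],90); q=p[p[:,2]>zt-.006]
        print(nm,tag,m.sum(),'z90',zt.round(4),'top mean',q.mean(0).round(4),'ext',q.min(0).round(4),q.max(0).round(4), len(q))
        if nm=='orange':
            rc=cv2.minAreaRect((q[:,:2]*1000).astype(np.float32)); print(rc)
E
```

```text
tool axes cols [[ 0.4   -0.916 -0.001]
 [-0.916 -0.4    0.001]
 [-0.001  0.    -1.   ]]
tcp px in wrist (np.float64(281.1052847027412), np.float64(268.22984605134775)) cam [ 0.31846756 -0.569379    0.38304717]
orange top 55 z90 0.0432 top mean [ 0.4415 -0.2521  0.04  ] ext [ 0.4003 -0.266   0.0373] [ 0.4782 -0.2387  0.045 ] 39
((438.0762634277344, -252.0452880859375), (78.60794830322266, 17.969247817993164), 8.012778282165527)
orange scene 342 z90 0.0413 top mean [ 0.472  -0.253   0.0583] ext [ 0.401  -0.3171  0.0354] [1.122  0.5872 1.11  ] 115
((791.359130859375, 125.62042236328125), (1132.2294921875, 88.14837646484375), 49.93251419067383)
red top 45 z90 0.1123 top mean [ 0.6499 -0.0363  0.1092] ext [ 0.64   -0.0453  0.1063] [ 0.6593 -0.0265  0.1147] 34
red scene 74 z90 0.1101 top mean [ 0.6536 -0.0373  0.1085] ext [ 0.6434 -0.0485  0.1042] [ 0.6637 -0.026   0.1121] 52
blue top 75 z90 0.1348 top mean [0.638  0.0283 0.1327] ext [0.6253 0.0159 0.129 ] [0.6497 0.0404 0.1386] 54
blue scene 201 z90 0.1334 top mean [0.6422 0.0267 0.132 ] ext [0.6304 0.0153 0.1276] [0.6544 0.0373 0.1363] 76
yellow top 3 z90 0.078 top mean [0.6666 0.1336 0.0762] ext [0.6634 0.1333 0.0742] [0.6695 0.1339 0.0785] 3
yellow scene 47 z90 0.0775 top mean [0.6698 0.1322 0.0757] ext [0.6606 0.1258 0.0717] [0.677  0.1375 0.08  ] 27
```

```bash
cat >> h.py <<'E'
def delta(target,yaw_x=None,s=None):
    """tool-frame shift in cm and wz so TCP goes to target, tool x at world angle yaw_x (deg, mod 180), tool down"""
    s=s or ctrl.get_state(); M=R.from_rotvec(s['tool_rot']).as_matrix()
    t=M.T@(np.array(target)-np.array(s['position']))*100
    out=dict(t=np.round(t,3))
    if yaw_x is not None:
        a=np.degrees(np.arctan2(M[1,0],M[0,0])); dy=(yaw_x-a+90)%180-90
        yx=np.radians(a+dy); x=np.array([np.cos(yx),np.sin(yx),0]); z=np.array([0,0,-1.]); T=np.stack([x,np.cross(z,x),z],1)
        out['w']=np.round(R.from_matrix(M.T@T).as_rotvec(),4); out['now']=round(a,2)
    print(out); return out
E
python3 - <<'E'
from h import *
delta([0.385,-0.296,0.24],-72)
E
```

```text
{'t': array([-22.434, -23.436,  -0.088]), 'w': array([0.0001, 0.0012, 0.0976]), 'now': np.float64(-66.41)}
```

drive_tool --increments '[{"tx":-2.8,"ty":-2.9,"tz":0,"wz":0.02},{"tx":-5.6,"ty":-5.8,"wz":0.04},{"tx":-8.4,"ty":-8.7,"wz":0.06},{"tx":-11.2,"ty":-11.6,"wz":0.08},{"tx":-14,"ty":-14.5,"wz":0.098},{"tx":-16.8,"ty":-17.4,"wz":0.098},{"tx":-19.6,"ty":-20.5,"wz":0.098},{"tx":-22.4,"ty":-23.4,"wz":0.098},{"tx":-22.4,"ty":-23.4,"wz":0.098}]'

```text
schema error: expected keys grip, tx, ty, tz, wx, wy, wz
```

drive_tool --increments '[{"grip":-1,"tx":-2.8,"ty":-2.9,"tz":0,"wx":0,"wy":0,"wz":0.02},{"grip":-1,"tx":-5.6,"ty":-5.8,"tz":0,"wx":0,"wy":0,"wz":0.04},{"grip":-1,"tx":-8.4,"ty":-8.7,"tz":0,"wx":0,"wy":0,"wz":0.06},{"grip":-1,"tx":-11.2,"ty":-11.6,"tz":0,"wx":0,"wy":0,"wz":0.08},{"grip":-1,"tx":-14,"ty":-14.5,"tz":0,"wx":0,"wy":0,"wz":0.098},{"grip":-1,"tx":-16.8,"ty":-17.4,"tz":0,"wx":0,"wy":0,"wz":0.098},{"grip":-1,"tx":-19.6,"ty":-20.5,"tz":0,"wx":0,"wy":0,"wz":0.098},{"grip":-1,"tx":-22.4,"ty":-23.4,"tz":0,"wx":0,"wy":0,"wz":0.098},{"grip":-1,"tx":-22.4,"ty":-23.4,"tz":0,"wx":0,"wy":0,"wz":0.098}]'

```text
time: 0.95
position: [0.389, -0.2878, 0.2395]
tool_rot: [-2.549, 1.829, 0.002]
ft_force: [1.2, 0.9, 0.1]
grip_width: 1.001
```

Run:
```python
from h import *
st(); d=grab('wrist','w1'); st()
```

```text
{'time': 0.95, 'joint_positions': [0.8851, -0.0205, -0.2948, 1.8386, -0.0102, 1.3236, -0.6517], 'qd': [0.0453, 0.0336, 0.0974, -0.0355, 0.079, -0.0204, 0.0896], 'joint_torque': [1.5653, -28.7884, 2.0736, -30.3858, 0.3159, 0.0429, -0.7105], 'position': [0.389, -0.2878, 0.2395], 'tool_rot': [-2.5495, 1.829, 0.0018], 'ft_force': [1.2236, 0.8806, 0.066], 'torque': [0.0425, -0.0142, 0.0143], 'grip_width': 1.0005}
{'time': 1.0, 'joint_positions': [0.8874, -0.019, -0.2899, 1.8372, -0.0067, 1.323, -0.6491], 'qd': [0.042, 0.0271, 0.0864, -0.021, 0.0537, -0.0095, 0.0244], 'joint_torque': [-1.5971, -29.5581, -1.6266, -30.5226, -0.5676, 0.1086, -0.2186], 'position': [0.3871, -0.292, 0.2395], 'tool_rot': [-2.5485, 1.8353, 0.0006], 'ft_force': [-0.4998, -0.8753, -0.2592], 'torque': [-0.0416, 0.0813, -0.0266], 'grip_width': 0.9996}
```

View pics/w1.png

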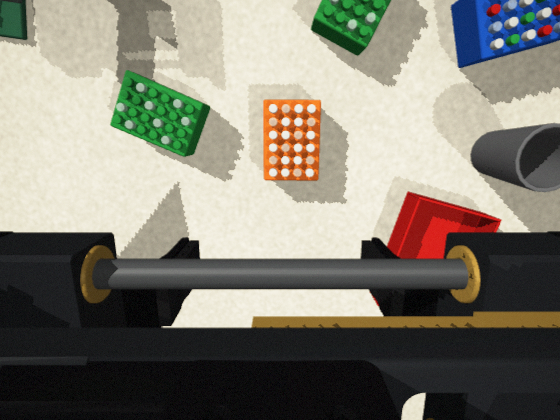

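Run:
```python
from h import *
d=dict(load('w1')); crop(d,232,372,75,205,4.6,'w1c')
m=mask(d,(3,120,60),(20,255,255),(240,340,80,200)); ys,xs=np.nonzero(m); print(m.sum(),xs.min(),xs.max(),ys.min(),ys.max())
P=cloud(d); q=P[m&(P[...,2]>.03)]; print(len(q),q.min(0),q.max(0),np.percentile(q[:,2],[5,50,95]))
```

```text
3099 263 320 100 180
3048 [ 0.39808913 -0.32029249  0.03374769] [ 0.4934674  -0.23965172  0.38404544] [0.03578185 0.037108   0.03871008]
```

View pics/w1c.png

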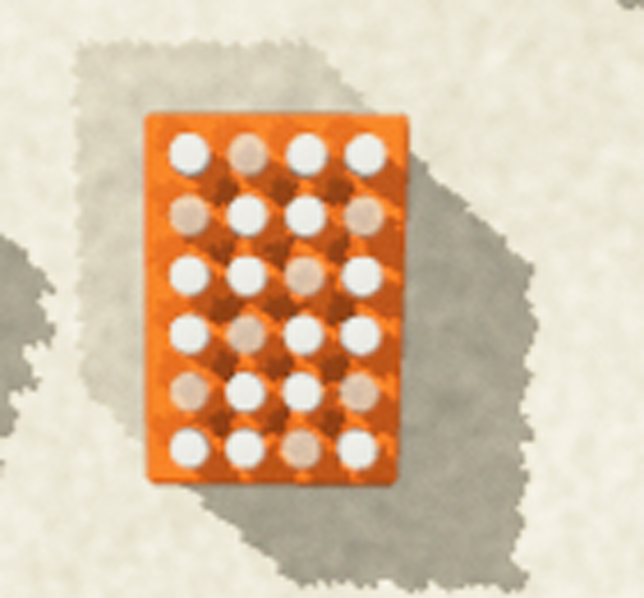

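Run:
```python
from h import *
d=dict(load('w1'))
c=[(147,114),(408,114),(397,484),(149,484)]
W=np.array([px(d,232+a/4.6-.4,75+b/4.6-.4,.038) for a,b in c]); print(W.round(4))
print('lens',[np.linalg.norm(W[i]-W[(i+1)%4]).round(4) for i in range(4)], 'cent',W.mean(0).round(4))
for i,j in((3,0),(2,1),(1,0),(2,3)):
    v=W[j]-W[i]; print(np.degrees(np.arctan2(v[1],v[0])))
P=cloud(d);m=mask(d,(3,120,60),(20,255,255),(240,340,80,200)); q=P[m&(abs(P[...,2]-.037)<.005)]
print(cv2.minAreaRect((q[:,:2]*1000).astype(np.float32)))
```

```text
[[ 0.4757 -0.2397  0.038 ]
 [ 0.4944 -0.2949  0.038 ]
 [ 0.4158 -0.3213  0.038 ]
 [ 0.397  -0.2658  0.038 ]]
lens [np.float64(0.0582), np.float64(0.0829), np.float64(0.0586), np.float64(0.083)] cent [ 0.4457 -0.2804  0.038 ]
18.312168301247272
18.60502472933804
108.66182282972285
108.70262529993238
((445.6750793457031, -280.00738525390625), (82.20834350585938, 59.80308151245117), 18.390029907226562)
```

Run:
```python
from h import *
delta([0.4457,-0.2802,0.037],-71.5)
```

```text
{'t': array([ 0.758, -5.922, 20.257]), 'w': array([-0.0006,  0.0009, -0.0003]), 'now': np.float64(-71.52)}
```

drive_tool --increments '[{"grip":-1,"tx":0.5,"ty":-3,"tz":2,"wx":0,"wy":0,"wz":0},{"grip":-1,"tx":0.76,"ty":-5.92,"tz":5,"wx":0,"wy":0,"wz":0},{"grip":-1,"tx":0.76,"ty":-5.92,"tz":8,"wx":0,"wy":0,"wz":0},{"grip":-1,"tx":0.76,"ty":-5.92,"tz":11,"wx":0,"wy":0,"wz":0},{"grip":-1,"tx":0.76,"ty":-5.92,"tz":13,"wx":0,"wy":0,"wz":0},{"grip":-1,"tx":0.76,"ty":-5.92,"tz":14,"wx":0,"wy":0,"wz":0},{"grip":-1,"tx":0.76,"ty":-5.92,"tz":14,"wx":0,"wy":0,"wz":0}]'

```text
time: 1.58
position: [0.4436, -0.2803, 0.0969]
tool_rot: [-2.548, 1.837, 0.009]
ft_force: [0.7, -0.0, -0.2]
grip_width: 1.003
```

Run:
```python
from h import *
d=grab('wrist','w2'); delta([0.4457,-0.2802,0.037],-71.5)
```

```text
{'t': array([-0.02 , -0.104,  6.19 ]), 'w': array([ 0.0006,  0.0024, -0.0015]), 'now': np.float64(-71.59)}
```

View pics/w2.png

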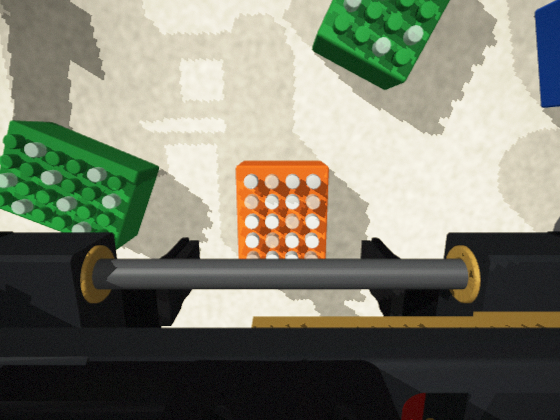

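drive_tool --increments '[{"grip":-1,"tx":0,"ty":-0.1,"tz":2,"wx":0,"wy":0,"wz":0},{"grip":-1,"tx":0,"ty":-0.1,"tz":4,"wx":0,"wy":0,"wz":0},{"grip":-1,"tx":0,"ty":-0.1,"tz":5.5,"wx":0,"wy":0,"wz":0},{"grip":-1,"tx":0,"ty":-0.1,"tz":6.2,"wx":0,"wy":0,"wz":0},{"grip":-1,"tx":0,"ty":-0.1,"tz":6.2,"wx":0,"wy":0,"wz":0},{"grip":-1,"tx":0,"ty":-0.1,"tz":6.2,"wx":0,"wy":0,"wz":0}]' --force 25

```text
time: 2.13
position: [0.4466, -0.2812, 0.0382]
tool_rot: [-2.547, 1.837, 0.0]
ft_force: [-0.3, 0.1, -0.4]
grip_width: 1.0
```

Run:
```python
from h import *
st(); delta([0.4457,-0.2802,0.037],-71.5)
```

```text
{'time': 2.1333, 'joint_positions': [0.8058, 0.2782, -0.3276, 1.9546, 0.1096, 0.9259, -0.8258], 'qd': [-0.001, -0.0118, -0.003, -0.0102, -0.0004, -0.0025, 0.0002], 'joint_torque': [0.035, -38.6434, -2.2664, -24.7317, -0.0433, 0.0035, -0.0038], 'position': [0.4466, -0.2812, 0.0382], 'tool_rot': [-2.5472, 1.8373, 0.0004], 'ft_force': [-0.2831, 0.0622, -0.4363], 'torque': [0.0038, 0.004, -0.0172], 'grip_width': 1.0005}
{'t': array([-0.118,  0.053,  0.124]), 'w': array([-0.0006,  0.0008, -0.0018]), 'now': np.float64(-71.61)}
```

Close with a grip of 25 N.

drive_tool --increments '[{"grip":-0.2,"tx":-0.1,"ty":0.05,"tz":0.1,"wx":0,"wy":0,"wz":0},{"grip":0.2,"tx":-0.1,"ty":0.05,"tz":0.1,"wx":0,"wy":0,"wz":0},{"grip":1,"tx":-0.1,"ty":0.05,"tz":0.1,"wx":0,"wy":0,"wz":0},{"grip":1,"tx":-0.1,"ty":0.05,"tz":0.1,"wx":0,"wy":0,"wz":0},{"grip":1,"tx":-0.1,"ty":0.05,"tz":0.1,"wx":0,"wy":0,"wz":0},{"grip":1,"tx":-0.1,"ty":0.05,"tz":0.1,"wx":0,"wy":0,"wz":0},{"grip":1,"tx":-0.1,"ty":0.05,"tz":0.1,"wx":0,"wy":0,"wz":0},{"grip":1,"tx":-0.1,"ty":0.05,"tz":0.1,"wx":0,"wy":0,"wz":0}]' --force 25

```text
time: 2.8
position: [0.446, -0.2806, 0.0376]
tool_rot: [-2.547, 1.837, -0.0]
ft_force: [-0.3, -0.4, 3.4]
grip_width: 0.688
```

Run:
```python
from h import *
st()
```

```text
{'time': 2.8, 'joint_positions': [0.8057, 0.2773, -0.3278, 1.9574, 0.1097, 0.9236, -0.8266], 'qd': [-0.0006, -0.0017, 0.0022, -0.001, -0.0015, 0.0011, 0.0012], 'joint_torque': [-0.0686, -37.8828, -2.3263, -24.5023, -0.1131, -0.2509, -0.0019], 'position': [0.446, -0.2806, 0.0376], 'tool_rot': [-2.5472, 1.8374, -0.0003], 'ft_force': [-0.34, -0.3999, 3.3842], 'torque': [-0.0276, 0.1353, -0.0192], 'grip_width': 0.6875}
```

drive_tool --increments '[{"grip":1,"tx":0,"ty":0,"tz":-0.8,"wx":0,"wy":0,"wz":0},{"grip":1,"tx":0,"ty":0,"tz":-2,"wx":0,"wy":0,"wz":0},{"grip":1,"tx":0,"ty":0,"tz":-4,"wx":0,"wy":0,"wz":0},{"grip":1,"tx":0,"ty":0,"tz":-6,"wx":0,"wy":0,"wz":0},{"grip":1,"tx":0,"ty":0,"tz":-8,"wx":0,"wy":0,"wz":0},{"grip":1,"tx":0,"ty":0,"tz":-10,"wx":0,"wy":0,"wz":0},{"grip":1,"tx":0,"ty":0,"tz":-11,"wx":0,"wy":0,"wz":0},{"grip":1,"tx":0,"ty":0,"tz":-11.3,"wx":0,"wy":0,"wz":0}]'

```text
time: 3.47
position: [0.447, -0.2812, 0.1532]
tool_rot: [-2.547, 1.837, -0.007]
ft_force: [0.4, -0.1, -2.4]
grip_width: 0.684
```

Run:
```python
from h import *
st(); delta([0.43,0.09,0.25],-79.8)
d=grab('wrist','w3')
```

```text
{'time': 3.4667, 'joint_positions': [0.827, 0.139, -0.3393, 1.8563, 0.0503, 1.1502, -0.7795], 'qd': [0.0023, -0.0035, 0.0017, -0.0009, -0.0076, 0.0452, 0.0076], 'joint_torque': [0.082, -36.8229, -1.2892, -30.0779, -0.0813, 0.1771, 0.0223], 'position': [0.447, -0.2812, 0.1532], 'tool_rot': [-2.5472, 1.8374, -0.0067], 'ft_force': [0.4429, -0.1212, -2.3946], 'torque': [0.0028, -0.0658, 0.0327], 'grip_width': 0.6842}
{'t': array([-35.732, -10.129,  -9.759]), 'w': array([-0.0034, -0.0028,  0.143 ]), 'now': np.float64(-71.61)}
```

View pics/w3.png

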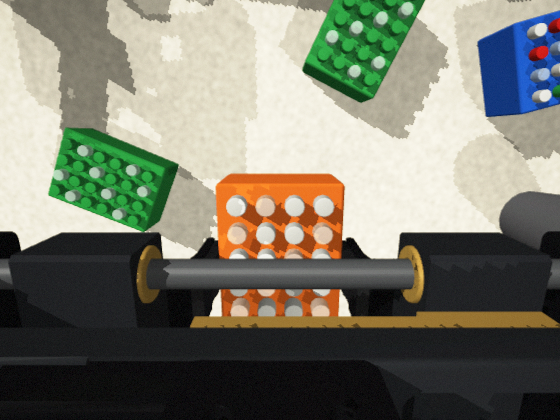

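drive_tool --increments '[{"grip":1,"tx":-1,"ty":0,"tz":-2,"wx":0,"wy":0,"wz":0.01},{"grip":1,"tx":-3,"ty":-1,"tz":-4,"wx":0,"wy":0,"wz":0.03},{"grip":1,"tx":-6,"ty":-2,"tz":-6,"wx":0,"wy":0,"wz":0.05},{"grip":1,"tx":-9,"ty":-3,"tz":-8,"wx":0,"wy":0,"wz":0.07},{"grip":1,"tx":-12,"ty":-4,"tz":-9.5,"wx":0,"wy":0,"wz":0.09},{"grip":1,"tx":-15,"ty":-5,"tz":-9.8,"wx":0,"wy":0,"wz":0.11},{"grip":1,"tx":-18,"ty":-6,"tz":-9.8,"wx":0,"wy":0,"wz":0.13},{"grip":1,"tx":-21,"ty":-7,"tz":-9.8,"wx":0,"wy":0,"wz":0.143},{"grip":1,"tx":-24,"ty":-8,"tz":-9.8,"wx":0,"wy":0,"wz":0.143},{"grip":1,"tx":-27,"ty":-9,"tz":-9.8,"wx":0,"wy":0,"wz":0.143}]'

```text
time: 4.35
position: [0.4454, 0.0052, 0.2486]
tool_rot: [2.41, -2.015, 0.002]
ft_force: [1.7, 0.5, -3.2]
grip_width: 0.686
```

Run:
```python
from h import *
st(); delta([0.43,0.09,0.25],-79.8)
```

```text
{'time': 4.35, 'joint_positions': [0.5973, -0.1201, -0.6122, 1.8945, -0.0697, 1.3454, -1.3889], 'qd': [-0.3301, -0.0348, -0.4652, -0.0013, -0.0692, -0.0042, -0.7675], 'joint_torque': [1.708, -21.124, 3.3184, -31.932, 0.0307, 0.1467, 0.821], 'position': [0.4454, 0.0052, 0.2486], 'tool_rot': [2.4097, -2.0152, 0.0018], 'ft_force': [1.7321, 0.4807, -3.2331], 'torque': [0.0135, -0.0538, -0.0118], 'grip_width': 0.6862}
{'t': array([-8.621,  0.016, -0.147]), 'w': array([-0.0005, -0.0011, -0.0002]), 'now': np.float64(-79.81)}
```

drive_tool --increments '[{"grip":1,"tx":-3,"ty":0,"tz":0,"wx":0,"wy":0,"wz":0},{"grip":1,"tx":-6,"ty":0,"tz":0,"wx":0,"wy":0,"wz":0},{"grip":1,"tx":-8,"ty":0,"tz":-0.1,"wx":0,"wy":0,"wz":0},{"grip":1,"tx":-8.6,"ty":0,"tz":-0.1,"wx":0,"wy":0,"wz":0},{"grip":1,"tx":-8.6,"ty":0,"tz":-0.1,"wx":0,"wy":0,"wz":0},{"grip":1,"tx":-8.6,"ty":0,"tz":-0.1,"wx":0,"wy":0,"wz":0},{"grip":1,"tx":-8.6,"ty":0,"tz":-0.1,"wx":0,"wy":0,"wz":0}]'

```text
time: 4.93
position: [0.4303, 0.0879, 0.249]
tool_rot: [2.406, -2.018, 0.001]
ft_force: [-0.2, -1.0, -2.6]
grip_width: 0.687
```

Run:
```python
from h import *
st()
d=grab('wrist','w4')
```

```text
{'time': 4.9333, 'joint_positions': [0.5281, -0.144, -0.7126, 1.9027, -0.095, 1.3497, -1.554], 'qd': [0.0057, 0.0001, 0.003, -0.0042, -0.0051, 0.0008, -0.0021], 'joint_torque': [-0.5345, -17.8009, 2.3087, -32.4013, -0.0925, -0.0701, 0.0048], 'position': [0.4303, 0.0879, 0.249], 'tool_rot': [2.4063, -2.0178, 0.001], 'ft_force': [-0.2292, -0.9532, -2.6272], 'torque': [-0.0108, 0.0401, 0.0433], 'grip_width': 0.6866}
```

View pics/w4.png

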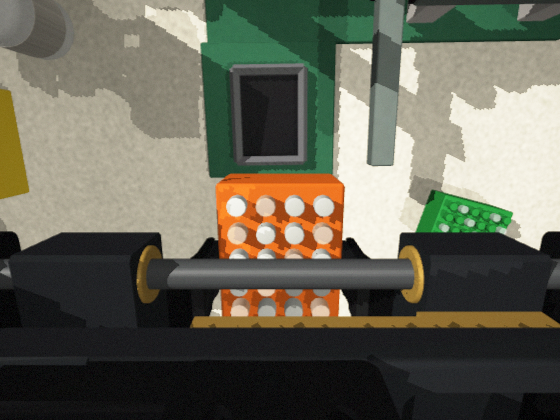

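Run:
```python
from h import *
d=dict(load('w4')); crop(d,200,350,40,190,4,'w4c')
P=cloud(d)
for u,v in((270,110),(222,110),(235,100),(300,70),(383,100),(290,100),(260,140)): print(u,v,P[v,u].round(4))
```

```text
270 110 [0.5159 0.1144 0.0086]
222 110 [0.5064 0.1691 0.0062]
235 100 [0.519  0.154  0.0192]
300 70 [0.5623 0.0888 0.0168]
383 100 [0.538  0.0111 0.0849]
290 100 [0.5307 0.0938 0.0084]
260 140 [0.4806 0.1205 0.0063]
```

View pics/w4c.png

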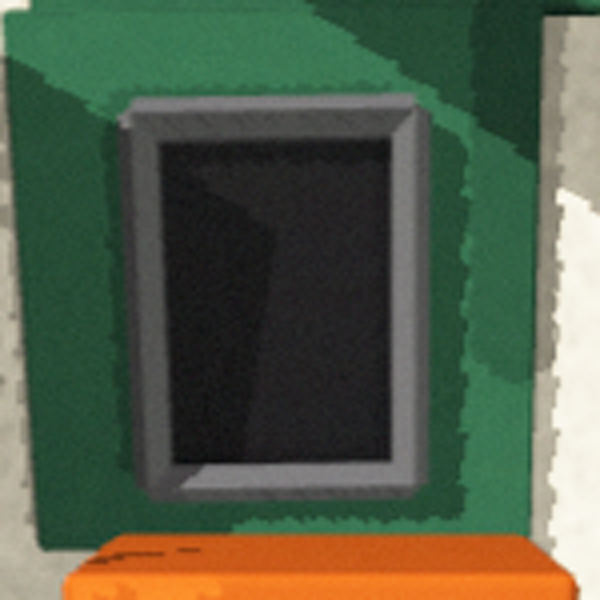

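Run:
```python
from h import *
d=dict(load('w4'))
def quad(c,z,n):
    W=np.array([px(d,200+a/4-.4,40+b/4-.4,z) for a,b in c]); c0=W.mean(0)
    ang=[np.degrees(np.arctan2(*(W[j]-W[i])[[1,0]])) for i,j in((3,0),(2,1),(1,0),(2,3))]
    print(n,z,'lens',[np.linalg.norm(W[i]-W[(i+1)%4]).round(4) for i in range(4)],'cent',c0.round(4),'ang',np.round(ang,1))
inner=[(160,141),(391,139),(392,462),(172,465)]
for z in(.008,.016,.02): quad(inner,z,'inner')
rim=[(130,110),(420,106),(415,488),(148,490)]
for z in(.016,.022,.023): quad(rim,z,'rim')
P=cloud(d)
# depth-based: profile across pocket
for v in (90,110,130): print(v,[(u,round(float(P[v,u,2])*1000,1)) for u in range(226,312,3)])
for u in (255,270,285): print(u,[(v,round(float(P[v,u,2])*1000,1)) for v in range(60,172,4)])
```

```text
inner 0.008 lens [np.float64(0.0648), np.float64(0.0894), np.float64(0.0654), np.float64(0.0898)] cent [0.5091 0.1141 0.008 ] ang [ 10.6  11.  100.5 100.8]
inner 0.016 lens [np.float64(0.0635), np.float64(0.0876), np.float64(0.0641), np.float64(0.0879)] cent [0.5087 0.1138 0.016 ] ang [ 10.6  11.  100.5 100.8]
inner 0.02 lens [np.float64(0.0628), np.float64(0.0866), np.float64(0.0634), np.float64(0.087)] cent [0.5086 0.1136 0.02  ] ang [ 10.6  11.  100.5 100.8]
rim 0.016 lens [np.float64(0.0792), np.float64(0.1035), np.float64(0.0781), np.float64(0.103)] cent [0.5091 0.114  0.016 ] ang [ 10.9  10.3 100.8 100.4]
rim 0.022 lens [np.float64(0.078), np.float64(0.1018), np.float64(0.0769), np.float64(0.1014)] cent [0.5088 0.1138 0.022 ] ang [ 10.9  10.3 100.8 100.4]
rim 0.023 lens [np.float64(0.0778), np.float64(0.1015), np.float64(0.0767), np.float64(0.1011)] cent [0.5088 0.1137 0.023 ] ang [ 10.9  10.3 100.8 100.4]
90 [(226, 8.9), (229, 7.8), (232, 20.7), (235, 19.2), (238, 15.6), (241, 6.2), (244, 7.1), (247, 6.4), (250, 6.4), (253, 6.4), (256, 7.7), (259, 7.1), (262, 6.4), (265, 7.4),
[... 1213 characters left out ...]
, (164, 17.2), (168, 9.7)]
270 [(60, 7.6), (64, 17.2), (68, 20.4), (72, 16.4), (76, 8.3), (80, 8.0), (84, 8.0), (88, 6.9), (92, 7.9), (96, 8.2), (100, 8.1), (104, 6.6), (108, 7.9), (112, 8.6), (116, 7.1), (120, 9.1), (124, 8.3), (128, 7.8), (132, 8.9), (136, 6.9), (140, 6.1), (144, 6.7), (148, 7.9), (152, 8.3), (156, 14.5), (160, 18.6), (164, 17.0), (168, 7.1)]
285 [(60, 5.6), (64, 18.4), (68, 19.0), (72, 18.4), (76, 7.4), (80, 7.9), (84, 7.7), (88, 7.8), (92, 8.2), (96, 6.8), (100, 7.3), (104, 7.9), (108, 6.9), (112, 8.3), (116, 6.9), (120, 8.2), (124, 7.2), (128, 7.4), (132, 7.7), (136, 7.5), (140, 7.2), (144, 7.6), (148, 8.1), (152, 6.9), (156, 16.1), (160, 20.4), (164, 16.6), (168, 6.0)]
```

Run:
```python
from h import *
delta([0.509,0.114,0.11],-79.3)
```

```text
{'t': array([-1.206, -8.206, 13.902]), 'w': array([ 0.0005, -0.0011, -0.0118]), 'now': np.float64(-79.98)}
```

drive_tool --increments '[{"grip":1,"tx":-0.4,"ty":-2,"tz":0.5,"wx":0,"wy":0,"wz":-0.005},{"grip":1,"tx":-0.8,"ty":-4,"tz":2,"wx":0,"wy":0,"wz":-0.012},{"grip":1,"tx":-1.2,"ty":-6,"tz":4,"wx":0,"wy":0,"wz":-0.012},{"grip":1,"tx":-1.2,"ty":-8.2,"tz":6,"wx":0,"wy":0,"wz":-0.012},{"grip":1,"tx":-1.2,"ty":-8.2,"tz":8,"wx":0,"wy":0,"wz":-0.012},{"grip":1,"tx":-1.2,"ty":-8.2,"tz":10,"wx":0,"wy":0,"wz":-0.012},{"grip":1,"tx":-1.2,"ty":-8.2,"tz":12,"wx":0,"wy":0,"wz":-0.012},{"grip":1,"tx":-1.2,"ty":-8.2,"tz":13.5,"wx":0,"wy":0,"wz":-0.012},{"grip":1,"tx":-1.2,"ty":-8.2,"tz":13.9,"wx":0,"wy":0,"wz":-0.012},{"grip":1,"tx":-1.2,"ty":-8.2,"tz":13.9,"wx":0,"wy":0,"wz":-0.012}]'

```text
time: 5.82
position: [0.5082, 0.1124, 0.1085]
tool_rot: [2.415, -2.005, -0.003]
ft_force: [0.0, 0.0, -2.2]
grip_width: 0.685
```

Run:
```python
from h import *
st(); d=grab('wrist','w5'); crop(d,160,400,60,230,3.3,'w5c'); delta([0.509,0.114,0.0456],-79.3)
t=grab('top','top5'); crop(t,190,300,140,260,5,'top5c')
```

```text
{'time': 5.8167, 'joint_positions': [0.4327, 0.2354, -0.7746, 1.9006, 0.1858, 1.0824, -1.8024], 'qd': [-0.0004, -0.0303, -0.0139, -0.0363, -0.0122, 0.0112, 0.0072], 'joint_torque': [-0.1421, -32.8348, -4.9195, -28.4073, 0.0542, -0.1968, -0.0526], 'position': [0.5082, 0.1124, 0.1085], 'tool_rot': [2.4145, -2.0047, -0.0031], 'ft_force': [0.0442, 0.038, -2.1764], 'torque': [0.0201, 0.0517, -0.0308], 'grip_width': 0.6849}
{'t': array([-0.109, -0.019,  6.421]), 'w': array([ 0.0014, -0.0008, -0.0014]), 'now': np.float64(-79.38)}
```

View pics/w5c.png

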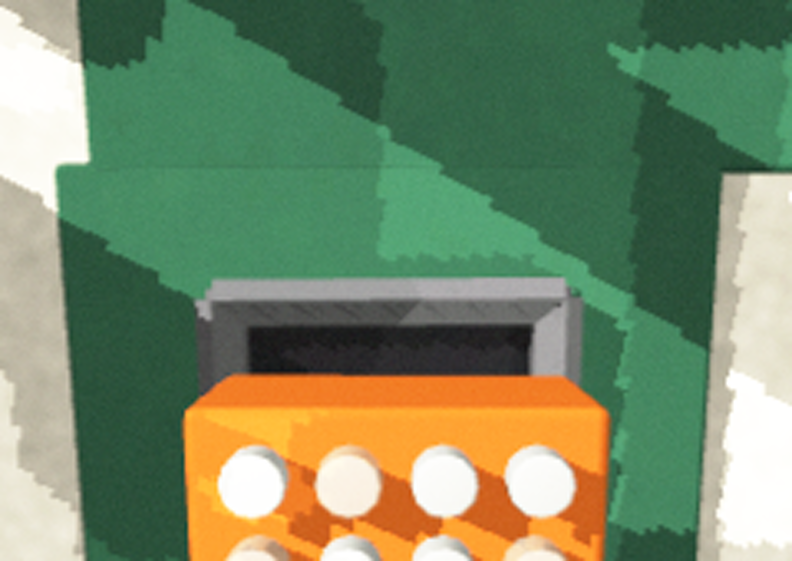

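View pics/top5c.png

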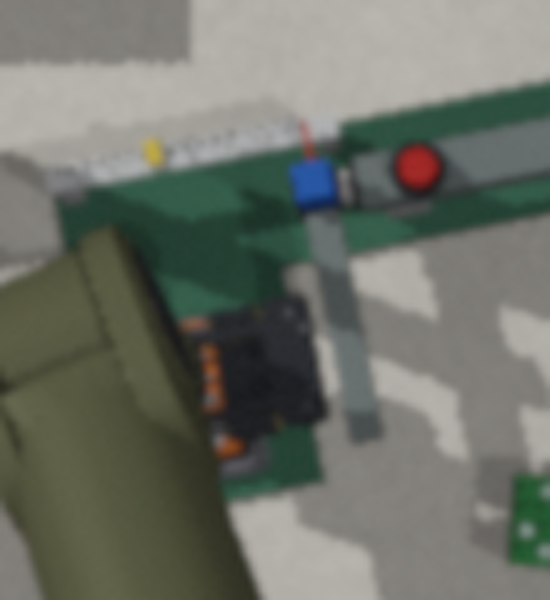

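Run:
```python
from h import *
d=dict(load('w5')); s=ctrl.get_state(); M=R.from_rotvec(s['tool_rot']).as_matrix(); p0=np.array(s['position'])
f=lambda a,b,z: (M.T@(px(d,160+a/3.3-.35,60+b/3.3-.35,z)-p0)*1000).round(1)
print('pocket far floor L,R',f(247,325,.008),f(532,325,.008))
print('pocket far at wall top',f(247,325,.016),f(532,325,.016))
print('block bottom front',f(232,377,.1085-.0376),f(565,377,.1085-.0376))
print('block top front',f(185,410,.1085+.0004),f(608,410,.1089))
a=f(247,325,.008);b=f(532,325,.008);c=f(247,373,.008);e=f(534,373,.008);print(c,e)
```

```text
pocket far floor L,R [-33.8 -43.1 102.7] [ 31.5 -43.  102.7]
pocket far at wall top [-32.7 -43.7  94.7] [ 30.5 -43.7  94.7]
block bottom front [-27.9 -39.3  39.8] [ 29.5 -39.3  39.8]
block top front [-28.6 -39.7   1.8] [ 29.6 -39.6   1.8]
[-34.2 -32.1 102.6] [ 32.3 -32.  102.7]
```

drive_tool --increments '[{"grip":1,"tx":-0.14,"ty":-0.06,"tz":1,"wx":0,"wy":0,"wz":0},{"grip":1,"tx":-0.14,"ty":-0.06,"tz":2,"wx":0,"wy":0,"wz":0},{"grip":1,"tx":-0.14,"ty":-0.06,"tz":3,"wx":0,"wy":0,"wz":0},{"grip":1,"tx":-0.14,"ty":-0.06,"tz":4,"wx":0,"wy":0,"wz":0},{"grip":1,"tx":-0.14,"ty":-0.06,"tz":4.3,"wx":0,"wy":0,"wz":0},{"grip":1,"tx":-0.14,"ty":-0.06,"tz":4.3,"wx":0,"wy":0,"wz":0},{"grip":1,"tx":-0.14,"ty":-0.06,"tz":4.3,"wx":0,"wy":0,"wz":0}]'

```text
time: 6.5
position: [0.5099, 0.1149, 0.0674]
tool_rot: [2.418, -2.005, 0.001]
ft_force: [0.9, -0.4, -1.8]
grip_width: 0.693
```

Run:
```python
from h import *
st(); d=grab('wrist','w6'); crop(d,160,400,60,230,3.3,'w6c'); delta([0.509,0.114,0.0456],-79.3)
```

```text
{'time': 6.5, 'joint_positions': [0.4036, 0.2957, -0.7579, 1.9338, 0.2407, 1.0036, -1.8483], 'qd': [0.0019, -0.0112, -0.0064, -0.0132, -0.0005, -0.0006, 0.0005], 'joint_torque': [0.0257, -35.1964, -5.8657, -26.8263, 0.0177, -0.0449, -0.0082], 'position': [0.5099, 0.1149, 0.0674], 'tool_rot': [2.4176, -2.0053, 0.0008], 'ft_force': [0.9164, -0.3538, -1.8109], 'torque': [0.0537, -0.0304, 0.1019], 'grip_width': 0.6927}
{'t': array([0.073, 0.149, 2.22 ]), 'w': array([-0.0008, -0.0009, -0.0009]), 'now': np.float64(-79.35)}
```

View pics/w6c.png

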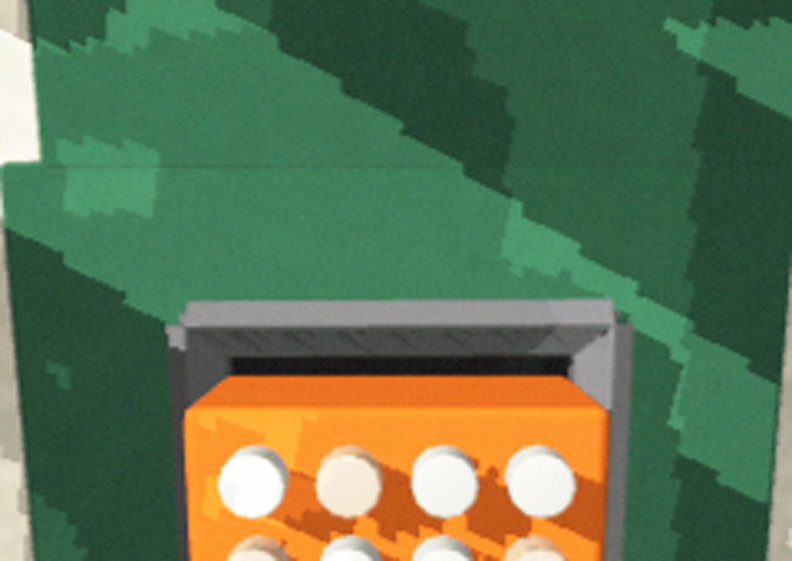

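Run:
```python
from h import *
d=dict(load('w6')); s=ctrl.get_state(); M=R.from_rotvec(s['tool_rot']).as_matrix(); p0=np.array(s['position'])
f=lambda a,b,z: (M.T@(px(d,160+a/3.3-.35,60+b/3.3-.35,z)-p0)*1000).round(1)
print('pocket far floor L,R',f(231,357,.008),f(570,355,.008))
print('rim outer L,R',f(180,325,.02),f(622,325,.02), 'far top',f(400,302,.023))
print('block bottom front',f(232,377,.03),f(566,377,.03))
print('block top front',f(185,409,.068),f(608,409,.068))
```

```text
pocket far floor L,R [-32.1 -41.7  59.8] [ 33.1 -42.1  59.9]
rim outer L,R [-39.2 -48.8  47.8] [ 40.3 -48.7  47.9] far top [  0.4 -53.   44.8]
block bottom front [-28.6 -40.7  37.8] [ 29.  -40.7  37.9]
block top front [-29.3 -41.1  -0.2] [ 28.8 -41.1  -0.1]
```

drive_tool --increments '[{"grip":1,"tx":0.06,"ty":0.15,"tz":0.4,"wx":0,"wy":0,"wz":0},{"grip":1,"tx":0.06,"ty":0.15,"tz":0.8,"wx":0,"wy":0,"wz":0},{"grip":1,"tx":0.06,"ty":0.15,"tz":1.2,"wx":0,"wy":0,"wz":0},{"grip":1,"tx":0.06,"ty":0.15,"tz":1.6,"wx":0,"wy":0,"wz":0},{"grip":1,"tx":0.06,"ty":0.15,"tz":1.9,"wx":0,"wy":0,"wz":0},{"grip":1,"tx":0.06,"ty":0.15,"tz":2.1,"wx":0,"wy":0,"wz":0},{"grip":1,"tx":0.06,"ty":0.15,"tz":2.2,"wx":0,"wy":0,"wz":0},{"grip":1,"tx":0.06,"ty":0.15,"tz":2.2,"wx":0,"wy":0,"wz":0}]'

```text
time: 7.22
position: [0.5089, 0.1142, 0.0457]
tool_rot: [2.418, -2.006, 0.001]
ft_force: [0.7, 0.0, -2.3]
grip_width: 0.685
```

Run:
```python
from h import *
st(); d=grab('wrist','w7'); crop(d,160,400,60,230,3.3,'w7c'); delta([0.509,0.114,0.0456],-79.3)
```

```text
{'time': 7.2167, 'joint_positions': [0.3904, 0.3253, -0.7458, 1.9529, 0.2684, 0.9627, -1.8692], 'qd': [0.0015, -0.0019, -0.0031, -0.0009, 0.0004, -0.0121, 0.0015], 'joint_torque': [0.0272, -36.5985, -6.4095, -26.3363, 0.0101, -0.0094, -0.0102], 'position': [0.5089, 0.1142, 0.0457], 'tool_rot': [2.418, -2.0055, 0.0015], 'ft_force': [0.6525, 0.0169, -2.2557], 'torque': [0.0431, 0.0303, 0.033], 'grip_width': 0.6852}
{'t': array([0.022, 0.013, 0.023]), 'w': array([-0.001 , -0.0008, -0.0008]), 'now': np.float64(-79.34)}
```

View pics/w7c.png

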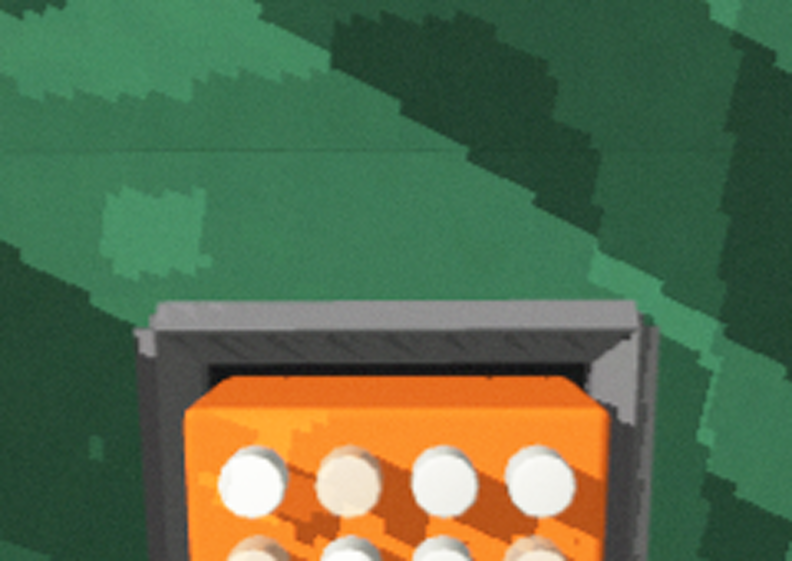

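drive_tool --increments '[{"grip":1,"tx":0,"ty":0,"tz":0.05,"wx":0,"wy":0,"wz":0},{"grip":1,"tx":0,"ty":0,"tz":0.1,"wx":0,"wy":0,"wz":0},{"grip":1,"tx":0,"ty":0,"tz":0.12,"wx":0,"wy":0,"wz":0},{"grip":1,"tx":0,"ty":0,"tz":0.12,"wx":0,"wy":0,"wz":0}]'

```text
time: 7.6
position: [0.5093, 0.1143, 0.0456]
tool_rot: [-2.418, 2.006, -0.003]
ft_force: [-2.6, -0.2, 6.1]
grip_width: 0.683
```

drive_tool --increments '[{"grip":0.9,"tx":0,"ty":0,"tz":0,"wx":0,"wy":0,"wz":0},{"grip":-0.5,"tx":0,"ty":0,"tz":0,"wx":0,"wy":0,"wz":0},{"grip":-0.8,"tx":0,"ty":0,"tz":0,"wx":0,"wy":0,"wz":0},{"grip":-0.8,"tx":0,"ty":0,"tz":0,"wx":0,"wy":0,"wz":0},{"grip":-0.8,"tx":0,"ty":0,"tz":0,"wx":0,"wy":0,"wz":0},{"grip":-0.8,"tx":0,"ty":0,"tz":0,"wx":0,"wy":0,"wz":0}]'

```text
time: 8.1
position: [0.5094, 0.1143, 0.0456]
tool_rot: [-2.418, 2.006, -0.003]
ft_force: [0.4, 0.3, 0.5]
grip_width: 0.888
```

Run:
```python
from h import *
st(); d=grab('wrist','w8'); crop(d,160,400,60,230,3.3,'w8c')
```

```text
{'time': 8.1, 'joint_positions': [0.3896, 0.3259, -0.7454, 1.9525, 0.2697, 0.9619, -1.8704], 'qd': [0.0007, -0.0006, 0.0011, 0.0015, 0.0004, 0.0005, -0.0001], 'joint_torque': [-0.0005, -35.668, -6.2258, -25.3988, 0.008, -0.0915, -0.0002], 'position': [0.5094, 0.1143, 0.0456], 'tool_rot': [-2.4178, 2.0056, -0.0029], 'ft_force': [0.3754, 0.3143, 0.456], 'torque': [0.0762, 0.0421, 0.0502], 'grip_width': 0.8878}
```

View pics/w8.png

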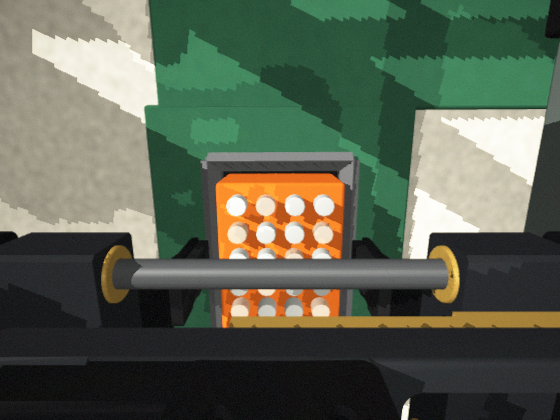

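drive_tool --increments '[{"grip":-0.8,"tx":0,"ty":0,"tz":-1,"wx":0,"wy":0,"wz":0},{"grip":-0.8,"tx":0,"ty":0,"tz":-3,"wx":0,"wy":0,"wz":0},{"grip":-0.8,"tx":0,"ty":0,"tz":-6,"wx":0,"wy":0,"wz":0},{"grip":-0.8,"tx":0,"ty":0,"tz":-10,"wx":0,"wy":0,"wz":0},{"grip":0,"tx":0,"ty":1,"tz":-14,"wx":0,"wy":0,"wz":0},{"grip":0.5,"tx":0,"ty":3,"tz":-18,"wx":0,"wy":0,"wz":0},{"grip":1,"tx":0,"ty":5,"tz":-20,"wx":0,"wy":0,"wz":0},{"grip":1,"tx":0,"ty":6,"tz":-20.5,"wx":0,"wy":0,"wz":0},{"grip":1,"tx":0,"ty":6,"tz":-20.5,"wx":0,"wy":0,"wz":0}]'

```text
time: 8.9
position: [0.4499, 0.1037, 0.2536]
tool_rot: [-2.417, 2.005, -0.012]
ft_force: [-0.1, 0.6, -0.2]
grip_width: 0.606
```

Run:
```python
from h import *
st(); d=grab('wrist','w9'); crop(d,180,380,20,200,3.3,'w9c')
```

```text
{'time': 8.9, 'joint_positions': [0.5483, -0.0913, -0.7793, 1.8538, -0.0605, 1.3473, -1.6006], 'qd': [-0.0113, 0.0795, 0.0011, 0.0159, 0.0454, -0.0529, -0.0374], 'joint_torque': [0.278, -19.6948, 2.1343, -31.7674, -0.2207, 0.1596, 0.2509], 'position': [0.4499, 0.1037, 0.2536], 'tool_rot': [-2.4169, 2.0045, -0.0121], 'ft_force': [-0.1049, 0.6369, -0.1564], 'torque': [0.0153, -0.0229, -0.0234], 'grip_width': 0.6061}
```

View pics/w9c.png

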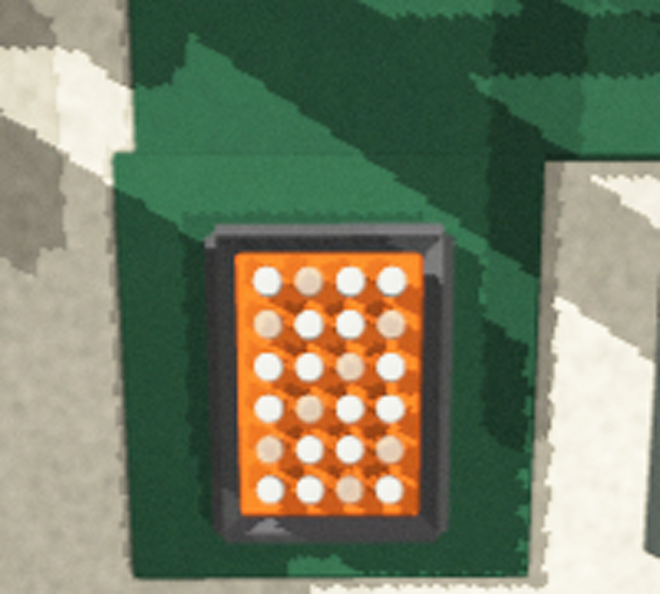

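View pics/w9.png

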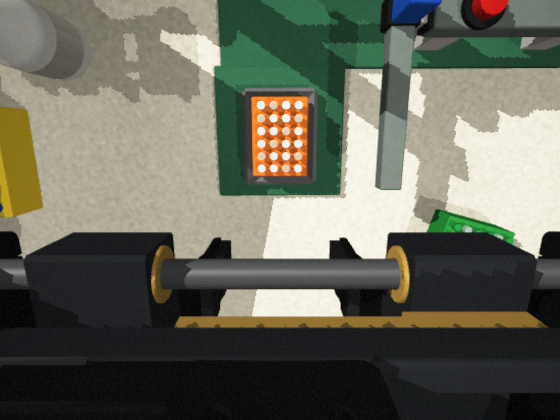

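Run:
```python
from h import *
d=dict(load('w9'))
def quad(c,z,n):
    W=np.array([px(d,180+a/3.3-.35,20+b/3.3-.35,z) for a,b in c]); c0=W.mean(0)
    ang=[np.degrees(np.arctan2(*(W[j]-W[i])[[1,0]])) for i,j in((3,0),(2,1),(1,0),(2,3))]
    print(n,z,'lens',[np.linalg.norm(W[i]-W[(i+1)%4]).round(4) for i in range(4)],'cent',c0.round(4),'ang',np.round(ang,1))
quad([(235,253),(422,253),(419,517),(241,517)],.046,'block')
quad([(213,233),(447,233),(439,532),(220,532)],.022,'rim')
P=cloud(d);m=mask(d,(3,120,60),(20,255,255),(240,320,90,185)); q=P[m]; print(np.percentile(q[:,2],[10,50,90]))
q=q[abs(q[:,2]-.045)<.006]; A=np.c_[q[:,:2],np.ones(len(q))]; print('tilt',np.linalg.lstsq(A,q[:,2],rcond=None)[0][:2])
delta([0.575,-0.02,0.30],-79.5)
```

```text
block 0.046 lens [np.float64(0.0591), np.float64(0.0836), np.float64(0.0596), np.float64(0.0836)] cent [0.509  0.1144 0.046 ] ang [ 10.8  11.1 100.7 100.6]
rim 0.022 lens [np.float64(0.0787), np.float64(0.1011), np.float64(0.0785), np.float64(0.101)] cent [0.5094 0.1142 0.022 ] ang [ 10.6  10.5 100.7 100.6]
[0.0437117  0.04501666 0.0461401 ]
tilt [-0.00171723  0.00036627]
{'t': array([ 14.451, -10.006,  -4.686]), 'w': array([-0.0046, -0.0039,  0.0023]), 'now': np.float64(-79.37)}
```

drive_tool --increments '[{"grip":1,"tx":2,"ty":-1.5,"tz":-2,"wx":0,"wy":0,"wz":0},{"grip":1,"tx":5,"ty":-3.5,"tz":-4,"wx":0,"wy":0,"wz":0},{"grip":1,"tx":8,"ty":-5.5,"tz":-4.7,"wx":0,"wy":0,"wz":0},{"grip":1,"tx":11,"ty":-7.5,"tz":-4.7,"wx":0,"wy":0,"wz":0},{"grip":1,"tx":13.5,"ty":-9.5,"tz":-4.7,"wx":0,"wy":0,"wz":0},{"grip":1,"tx":14.5,"ty":-10,"tz":-4.7,"wx":0,"wy":0,"wz":0},{"grip":1,"tx":14.5,"ty":-10,"tz":-4.7,"wx":0,"wy":0,"wz":0},{"grip":1,"tx":14.5,"ty":-10,"tz":-4.7,"wx":0,"wy":0,"wz":0}]'

```text
time: 9.62
position: [0.5747, -0.0198, 0.2985]
tool_rot: [-2.417, 2.005, -0.003]
ft_force: [0.1, 1.2, -0.1]
grip_width: 0.02
```

Run:
```python
from h import *
st(); d=grab('wrist','w10')
```

```text
{'time': 9.6167, 'joint_positions': [0.5949, 0.194, -0.6977, 1.5335, 0.1258, 1.4574, -1.4925], 'qd': [-0.014, -0.0447, -0.0322, 0.0177, -0.0129, 0.0038, 0.0001], 'joint_torque': [1.4524, -34.273, -2.3196, -32.053, 0.2898, -0.1633, 0.0071], 'position': [0.5747, -0.0198, 0.2985], 'tool_rot': [-2.4172, 2.0052, -0.0033], 'ft_force': [0.0514, 1.2365, -0.1233], 'torque': [0.045, 0.0594, -0.0008], 'grip_width': 0.0197}
```

View pics/w10.png

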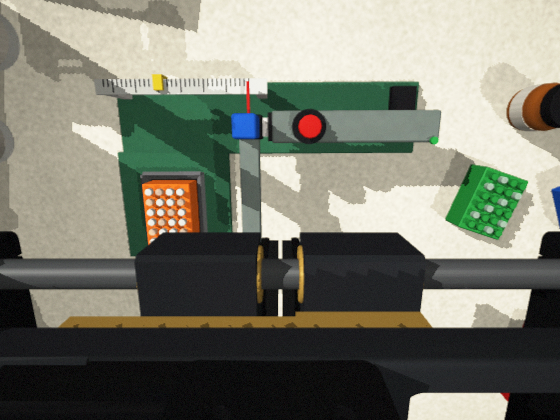

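Run:
```python
from h import *
d=dict(load('w10')); crop(d,95,335,65,165,3.3,'w10c')
P=cloud(d)
for n,lo,hi,b in(('red',(0,150,80),(6,255,255),(290,330,105,145)),('blue',(105,150,60),(125,255,255),(225,265,105,145)),('yel',(22,150,100),(32,255,255),(145,170,70,95))):
    m=mask(d,lo,hi,b); p=P[m]; zt=np.percentile(p[:,2],85); q=p[abs(p[:,2]-zt)<.005]; print(n,m.sum(),zt.round(4),q.mean(0).round(4),((q.min(0)+q.max(0))/2).round(4), [int(x) for x in (np.nonzero(m)[1].min(),np.nonzero(m)[1].max(),np.nonzero(m)[0].min(),np.nonzero(m)[0].max())])
```

```text
red 451 0.1068 [ 0.6501 -0.0364  0.1059] [ 0.6502 -0.0365  0.105 ] [298, 321, 114, 138]
blue 708 0.1306 [0.638  0.0268 0.1297] [0.6379 0.0271 0.1295] [231, 259, 113, 138]
yel 164 0.0728 [0.6662 0.1326 0.0718] [0.6663 0.1329 0.071 ] [152, 166, 74, 90]
```

View pics/w10c.png

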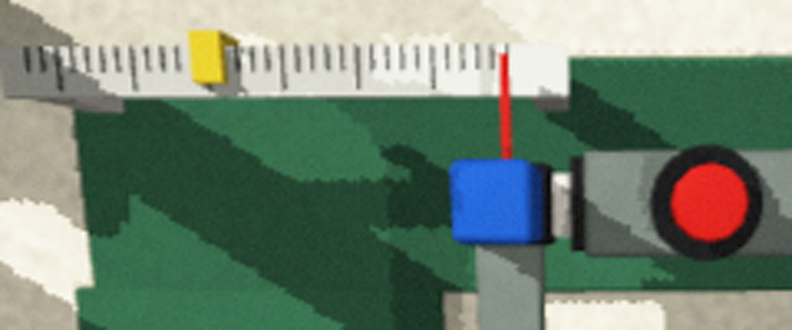

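Run:
```python
from h import *
delta([0.6501,-0.0365,0.14],-79.3)
```

```text
{'t': array([ 3.133, -7.062, 15.943]), 'w': array([-0.0029, -0.0018,  0.0008]), 'now': np.float64(-79.26)}
```

drive_tool --increments '[{"grip":1,"tx":1,"ty":-2,"tz":1,"wx":0,"wy":0,"wz":0},{"grip":1,"tx":2,"ty":-4.5,"tz":3,"wx":0,"wy":0,"wz":0},{"grip":1,"tx":3.1,"ty":-7,"tz":6,"wx":0,"wy":0,"wz":0},{"grip":1,"tx":3.1,"ty":-7.1,"tz":9,"wx":0,"wy":0,"wz":0},{"grip":1,"tx":3.1,"ty":-7.1,"tz":12,"wx":0,"wy":0,"wz":0},{"grip":1,"tx":3.1,"ty":-7.1,"tz":14.5,"wx":0,"wy":0,"wz":0},{"grip":1,"tx":3.1,"ty":-7.1,"tz":15.9,"wx":0,"wy":0,"wz":0},{"grip":1,"tx":3.1,"ty":-7.1,"tz":15.9,"wx":0,"wy":0,"wz":0},{"grip":1,"tx":3.1,"ty":-7.1,"tz":15.9,"wx":0,"wy":0,"wz":0}]'

```text
time: 10.42
position: [0.6501, -0.035, 0.1411]
tool_rot: [-2.42, 2.001, -0.005]
ft_force: [-0.0, 0.3, 0.6]
grip_width: -0.0
```

Run:
```python
from h import *
st(); delta([0.6501,-0.0365,0.115],-79.3); d=grab('wrist','w11'); d=grab('scene','s11'); crop(d,200,330,180,280,6,'s11c')
```

```text
{'time': 10.4167, 'joint_positions': [0.51, 0.46, -0.6512, 1.5531, 0.2916, 1.2239, -1.5716], 'qd': [0.0048, -0.0234, -0.0075, -0.0435, -0.0009, -0.001, 0.0012], 'joint_torque': [-0.0144, -46.8109, -7.8669, -27.3601, -0.0135, -0.0473, -0.0111], 'position': [0.6501, -0.035, 0.1411], 'tool_rot': [-2.4202, 2.0011, -0.0049], 'ft_force': [-0.0073, 0.2627, 0.637], 'torque': [-0.0119, -0.0136, 0.0047], 'grip_width': -0.0004}
{'t': array([0.145, 0.039, 2.613]), 'w': array([-0.003 , -0.0016,  0.0023]), 'now': np.float64(-79.17)}
```

View pics/s11c.png

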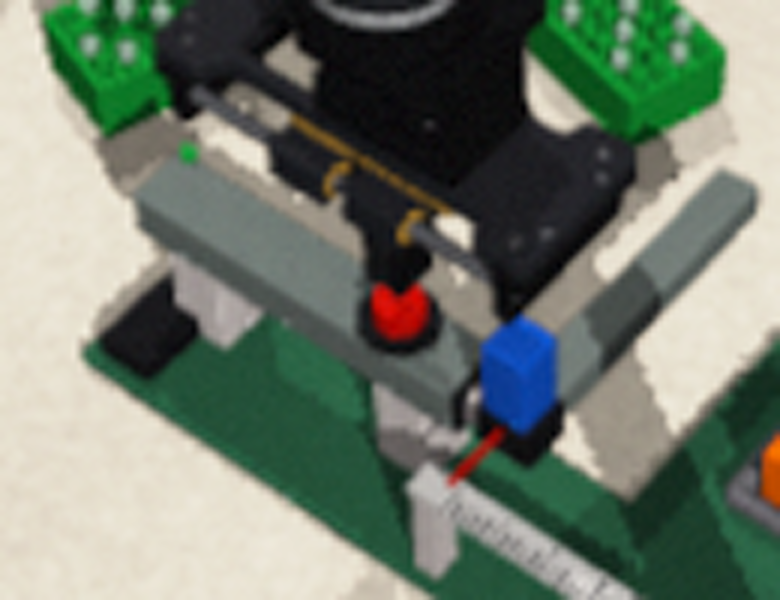

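View pics/w11.png

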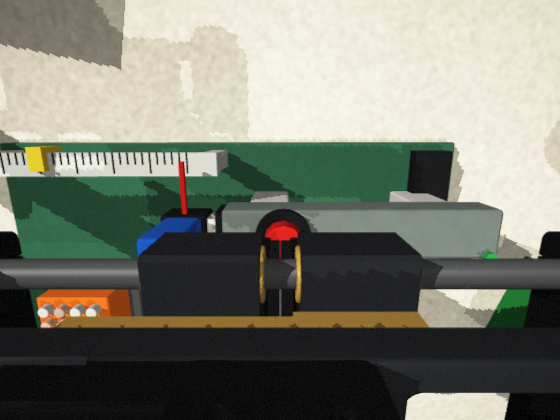

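drive_tool --increments '[{"grip":1,"tx":0.15,"ty":0.04,"tz":0.8,"wx":0,"wy":0,"wz":0},{"grip":1,"tx":0.15,"ty":0.04,"tz":1.4,"wx":0,"wy":0,"wz":0},{"grip":1,"tx":0.15,"ty":0.04,"tz":1.8,"wx":0,"wy":0,"wz":0},{"grip":1,"tx":0.15,"ty":0.04,"tz":2.1,"wx":0,"wy":0,"wz":0},{"grip":1,"tx":0.15,"ty":0.04,"tz":2.4,"wx":0,"wy":0,"wz":0},{"grip":1,"tx":0.15,"ty":0.04,"tz":2.6,"wx":0,"wy":0,"wz":0},{"grip":1,"tx":0.15,"ty":0.04,"tz":2.6,"wx":0,"wy":0,"wz":0}]'

```text
time: 11.1
position: [0.6517, -0.0372, 0.1167]
tool_rot: [-2.418, 2.001, -0.01]
ft_force: [0.0, -0.2, -0.4]
grip_width: 0.005
```

drive_tool --increments '[{"grip":1,"tx":0,"ty":0,"tz":0.1,"wx":0,"wy":0,"wz":0},{"grip":1,"tx":0,"ty":0,"tz":0.2,"wx":0,"wy":0,"wz":0},{"grip":1,"tx":0,"ty":0,"tz":0.25,"wx":0,"wy":0,"wz":0},{"grip":1,"tx":0,"ty":0,"tz":0.25,"wx":0,"wy":0,"wz":0}]'

```text
time: 11.43
position: [0.6517, -0.0372, 0.1164]
tool_rot: [-2.418, 2.001, -0.011]
ft_force: [-5.4, 0.2, 11.5]
grip_width: 0.004
```

drive_tool --increments '[{"grip":1,"tx":0,"ty":0,"tz":-0.5,"wx":0,"wy":0,"wz":0},{"grip":1,"tx":0,"ty":0.5,"tz":-3,"wx":0,"wy":0,"wz":0},{"grip":0.5,"tx":0,"ty":3,"tz":-6,"wx":0,"wy":0,"wz":0},{"grip":0,"tx":-2,"ty":6,"tz":-9,"wx":0,"wy":0,"wz":0},{"grip":0,"tx":-4,"ty":9,"tz":-10,"wx":0,"wy":0,"wz":0},{"grip":0,"tx":-5,"ty":10,"tz":-10,"wx":0,"wy":0,"wz":0},{"grip":0,"tx":-5,"ty":10,"tz":-10,"wx":0,"wy":0,"wz":0},{"grip":0,"tx":-5,"ty":10,"tz":-10,"wx":0,"wy":0,"wz":0}]'

```text
time: 12.1
position: [0.5433, -0.0064, 0.216]
tool_rot: [-2.419, 2.001, -0.014]
ft_force: [0.8, -0.2, -0.4]
grip_width: 0.37
```

Run:
```python
from h import *
st(); d=grab('wrist','w12')
P=cloud(d)
for n,lo,hi,b in(('red',(0,150,80),(6,255,255),(280,380,80,200)),('blue',(105,150,60),(125,255,255),(200,300,60,200)),('yel',(22,150,100),(32,255,255),(100,200,20,150))):
    m=mask(d,lo,hi,b); p=P[m]
    if len(p)==0: print(n,'none'); continue
    zt=np.percentile(p[:,2],85); q=p[abs(p[:,2]-zt)<.005]; print(n,m.sum(),zt.round(4),np.median(q[:,2]).round(4),q.mean(0).round(4),((q.min(0)+q.max(0))/2).round(4), [int(x) for x in (np.nonzero(m)[1].min(),np.nonzero(m)[1].max(),np.nonzero(m)[0].min(),np.nonzero(m)[0].max())])
```

```text
{'time': 12.1, 'joint_positions': [0.6243, 0.1573, -0.7251, 1.7361, 0.1136, 1.2812, -1.5083], 'qd': [-0.0001, 0.049, 0.0292, -0.0248, 0.0143, -0.0037, -0.0012], 'joint_torque': [-0.7875, -33.7519, -4.2824, -30.2288, -0.2621, 0.0072, 0.0056], 'position': [0.5433, -0.0064, 0.216], 'tool_rot': [-2.4192, 2.0006, -0.0141], 'ft_force': [0.811, -0.2368, -0.4366], 'torque': [-0.0153, -0.0447, -0.0085], 'grip_width': 0.3702}
red 616 0.0988 0.0981 [ 0.6477 -0.0368  0.0979] [ 0.648  -0.0371  0.097 ] [328, 359, 80, 103]
blue 1462 0.1307 0.1299 [0.6373 0.027  0.1298] [0.6377 0.027  0.1291] [240, 275, 62, 104]
yel 310 0.0728 0.0719 [0.6655 0.1324 0.0718] [0.666  0.1328 0.0709] [133, 150, 20, 41]
```

View pics/w12.png

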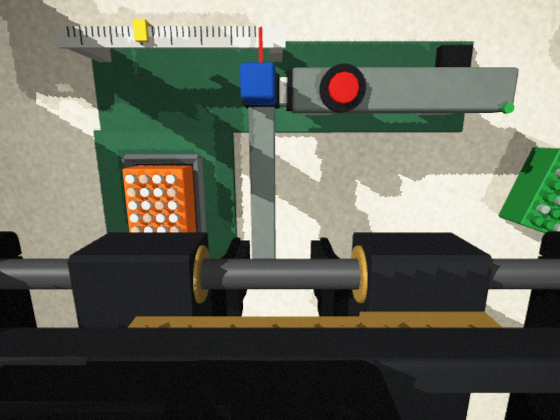

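Run:
```python
from h import *
delta([0.6380,0.0270,0.117],-79.3)
```

```text
{'t': array([-1.643, -9.823,  9.916]), 'w': array([-0.007 , -0.0046,  0.0008]), 'now': np.float64(-79.25)}
```

drive_tool --increments '[{"grip":0,"tx":-0.5,"ty":-2.5,"tz":0,"wx":0,"wy":0,"wz":0},{"grip":0,"tx":-1,"ty":-5,"tz":1,"wx":0,"wy":0,"wz":0},{"grip":0,"tx":-1.6,"ty":-7.5,"tz":2,"wx":0,"wy":0,"wz":0},{"grip":0,"tx":-1.6,"ty":-9.8,"tz":3.5,"wx":-0.007,"wy":-0.005,"wz":0},{"grip":0,"tx":-1.6,"ty":-9.8,"tz":4.5,"wx":-0.007,"wy":-0.005,"wz":0},{"grip":0,"tx":-1.6,"ty":-9.8,"tz":4.5,"wx":-0.007,"wy":-0.005,"wz":0},{"grip":0,"tx":-1.6,"ty":-9.8,"tz":4.5,"wx":-0.007,"wy":-0.005,"wz":0}]'

```text
time: 12.73
position: [0.6368, 0.0261, 0.1692]
tool_rot: [2.418, -2.003, -0.006]
ft_force: [-0.1, -0.2, -0.2]
grip_width: 0.499
```

Run:
```python
from h import *
st(); d=grab('wrist','w13'); delta([0.6380,0.0270,0.117],-79.3)
```

```text
{'time': 12.7333, 'joint_positions': [0.4649, 0.4249, -0.7064, 1.5518, 0.2817, 1.2735, -1.6654], 'qd': [0.0112, -0.0479, -0.013, -0.0073, -0.0075, -0.0003, 0.0016], 'joint_torque': [-0.2323, -44.5962, -7.9746, -28.9642, 0.0068, -0.1171, -0.0088], 'position': [0.6368, 0.0261, 0.1692], 'tool_rot': [2.4178, -2.0034, -0.0058], 'ft_force': [-0.0586, -0.1554, -0.2292], 'torque': [0.0118, 0.0374, 0.054], 'grip_width': 0.4986}
{'t': array([-0.066, -0.112,  5.36 ]), 'w': array([0.0015, 0.0008, 0.0001]), 'now': np.float64(-79.29)}
```

View pics/w13.png

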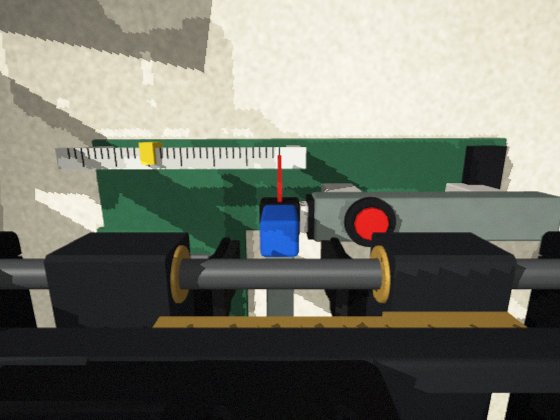

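drive_tool --increments '[{"grip":0,"tx":-0.07,"ty":-0.11,"tz":1.5,"wx":0,"wy":0,"wz":0},{"grip":0,"tx":-0.07,"ty":-0.11,"tz":3,"wx":0,"wy":0,"wz":0},{"grip":0,"tx":-0.07,"ty":-0.11,"tz":4.5,"wx":0,"wy":0,"wz":0},{"grip":0,"tx":-0.07,"ty":-0.11,"tz":5.3,"wx":0,"wy":0,"wz":0},{"grip":0,"tx":-0.07,"ty":-0.11,"tz":5.3,"wx":0,"wy":0,"wz":0},{"grip":1,"tx":-0.07,"ty":-0.11,"tz":5.3,"wx":0,"wy":0,"wz":0},{"grip":1,"tx":-0.07,"ty":-0.11,"tz":5.3,"wx":0,"wy":0,"wz":0},{"grip":1,"tx":-0.07,"ty":-0.11,"tz":5.3,"wx":0,"wy":0,"wz":0},{"grip":1,"tx":-0.07,"ty":-0.11,"tz":5.3,"wx":0,"wy":0,"wz":0}]' --force 30

```text
time: 13.53
position: [0.6386, 0.0271, 0.1187]
tool_rot: [-2.419, 2.004, 0.0]
ft_force: [-0.2, 0.4, -0.0]
grip_width: 0.286
```

Run:
```python
from h import *
st(); d=grab('wrist','w14'); crop(d,40,340,100,260,2.6,'w14c'); s=grab('scene','s14'); crop(s,200,400,190,330,4,'s14c')
```

```text
{'time': 13.5333, 'joint_positions': [0.4511, 0.469, -0.6906, 1.603, 0.3157, 1.1841, -1.6905], 'qd': [-0.0003, 0.0037, 0.003, 0.0038, 0.0002, 0.0001, 0.0015], 'joint_torque': [0.0268, -47.6182, -8.8522, -28.1624, -0.0149, -0.0765, 0.0005], 'position': [0.6386, 0.0271, 0.1187], 'tool_rot': [-2.4187, 2.0042, 0.0002], 'ft_force': [-0.1534, 0.417, -0.0371], 'torque': [0.0581, 0.0151, 0.0177], 'grip_width': 0.2859}
```

View pics/w14c.png

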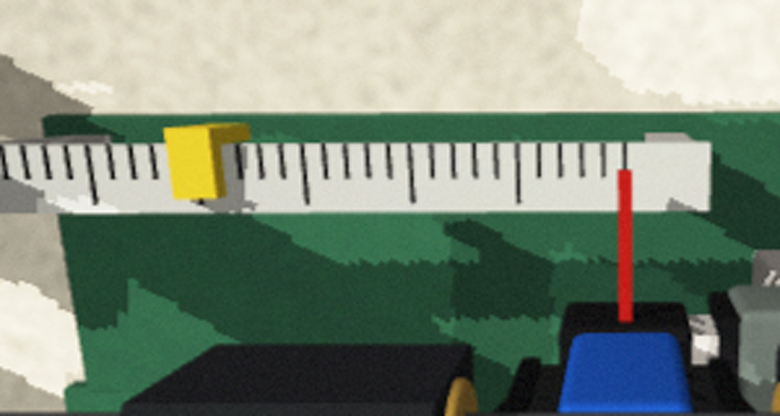

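View pics/s14c.png

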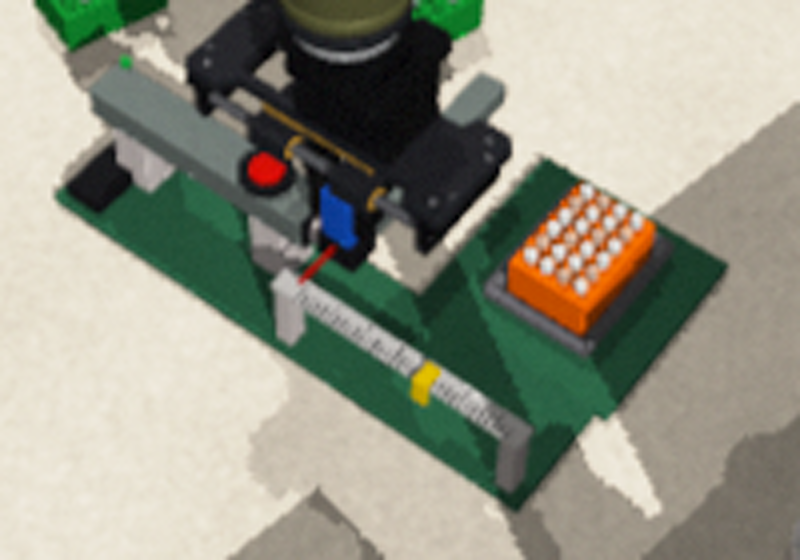

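drive_tool --increments '[{"grip":1,"tx":-0.7,"ty":0,"tz":0,"wx":0,"wy":0,"wz":0},{"grip":1,"tx":-2,"ty":0,"tz":0,"wx":0,"wy":0,"wz":0},{"grip":1,"tx":-3.5,"ty":0,"tz":0,"wx":0,"wy":0,"wz":0},{"grip":1,"tx":-5,"ty":0,"tz":0,"wx":0,"wy":0,"wz":0},{"grip":1,"tx":-6.5,"ty":0,"tz":0,"wx":0,"wy":0,"wz":0},{"grip":1,"tx":-8,"ty":0,"tz":0,"wx":0,"wy":0,"wz":0},{"grip":1,"tx":-9.3,"ty":0,"tz":0,"wx":0,"wy":0,"wz":0},{"grip":1,"tx":-9.9,"ty":0,"tz":0,"wx":0,"wy":0,"wz":0},{"grip":1,"tx":-9.9,"ty":0,"tz":0,"wx":0,"wy":0,"wz":0},{"grip":1,"tx":-9.9,"ty":0,"tz":0,"wx":0,"wy":0,"wz":0}]'

```text
time: 14.47
position: [0.62, 0.1235, 0.1186]
tool_rot: [2.418, -2.004, 0.001]
ft_force: [-1.5, -5.2, 2.9]
grip_width: 0.275
```

Run:
```python
from h import *
s0=np.array([0.6386,0.0271,0.1187])
st(); s=ctrl.get_state(); print('moved',np.linalg.norm(np.array(s['position'])-s0))
d=grab('wrist','w15'); crop(d,180,380,100,260,4,'w15c'); s=grab('scene','s15'); crop(s,240,400,190,330,5,'s15c')
```

```text
{'time': 14.4667, 'joint_positions': [0.3216, 0.4627, -0.7187, 1.6199, 0.3243, 1.1827, -1.8533], 'qd': [0.0152, -0.0009, 0.01, -0.0042, -0.0014, 0.0026, 0.0045], 'joint_torque': [-3.2797, -45.6349, -11.7653, -27.8996, -1.1308, -1.1055, -0.1244], 'position': [0.62, 0.1235, 0.1186], 'tool_rot': [2.4179, -2.0036, 0.0006], 'ft_force': [-1.5479, -5.1649, 2.8665], 'torque': [-0.8781, 0.2302, 0.1536], 'grip_width': 0.2749}
moved 0.0981485986593656
```

View pics/w15c.png

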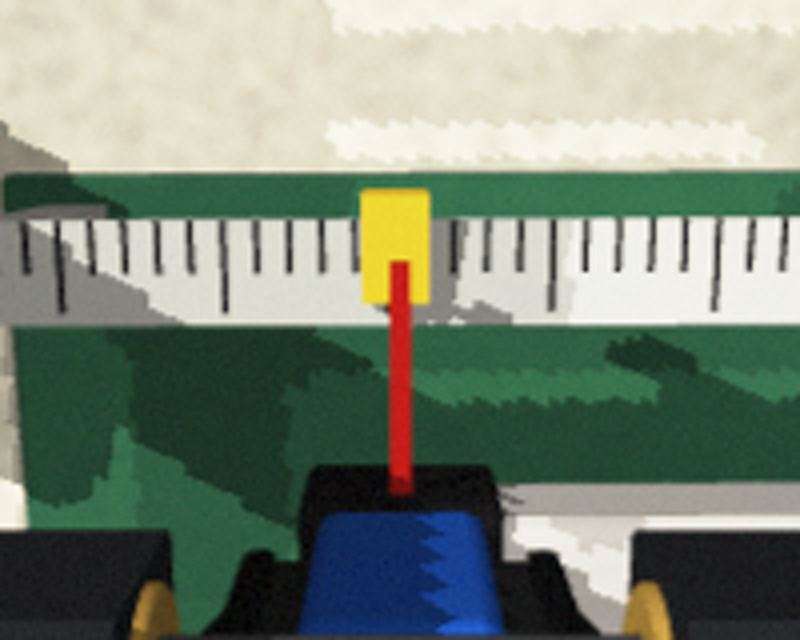

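View pics/s15c.png

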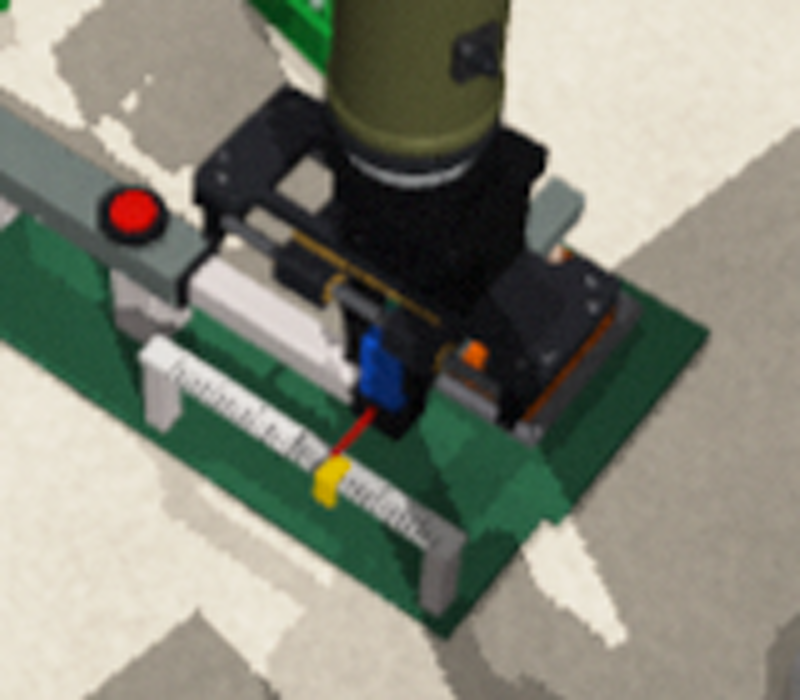

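drive_tool --increments '[{"grip":1,"tx":-0.1,"ty":0,"tz":0,"wx":0,"wy":0,"wz":0},{"grip":1,"tx":-0.1,"ty":0,"tz":0,"wx":0,"wy":0,"wz":0},{"grip":1,"tx":-0.1,"ty":0,"tz":0,"wx":0,"wy":0,"wz":0},{"grip":1,"tx":-0.1,"ty":0,"tz":0,"wx":0,"wy":0,"wz":0},{"grip":1,"tx":-0.1,"ty":0,"tz":0,"wx":0,"wy":0,"wz":0},{"grip":1,"tx":-0.1,"ty":0,"tz":0,"wx":0,"wy":0,"wz":0}]'

```text
time: 15.07
position: [0.6201, 0.1227, 0.1186]
tool_rot: [2.415, -2.005, 0.001]
ft_force: [-1.6, -4.6, 1.5]
grip_width: 0.273
```

Run:
```python
from h import *
st(); a=np.array(ctrl.get_state()['position'])
d=grab('wrist','w16'); crop(d,140,420,80,240,2.8,'w16c'); t=grab('top','t16'); st(); print(np.array(ctrl.get_state()['position'])-a)
crop(t,190,300,140,260,5,'t16c')
```

```text
{'time': 15.0667, 'joint_positions': [0.3219, 0.4628, -0.7181, 1.6196, 0.3248, 1.1833, -1.8546], 'qd': [0.0008, -0.0008, 0.0013, 0.0018, 0.0, -0.0004, -0.0006], 'joint_torque': [-2.8342, -45.6043, -11.5459, -27.9713, -1.2974, -1.0406, -0.2328], 'position': [0.6201, 0.1227, 0.1186], 'tool_rot': [2.4153, -2.0055, 0.0013], 'ft_force': [-1.5762, -4.6201, 1.5043], 'torque': [-0.8911, 0.1263, 0.274], 'grip_width': 0.2733}
{'time': 15.1667, 'joint_positions': [0.3219, 0.4628, -0.7181, 1.6196, 0.3248, 1.1833, -1.8546], 'qd': [0.0002, 0.0005, 0.0002, 0.0006, -0.0006, -0.0008, -0.001], 'joint_torque': [-2.833, -45.6034, -11.5461, -27.9704, -1.297, -1.041, -0.2327], 'position': [0.6202, 0.1226, 0.1186], 'tool_rot': [2.4153, -2.0056, 0.0014], 'ft_force': [-0.5822, -4.5941, 1.4978], 'torque': [-0.9598, 0.148, 0.208], 'grip_width': 0.2731}
[ 4.14884241e-05 -3.38458959e-05  1.20683660e-05]
```

View pics/w16c.png

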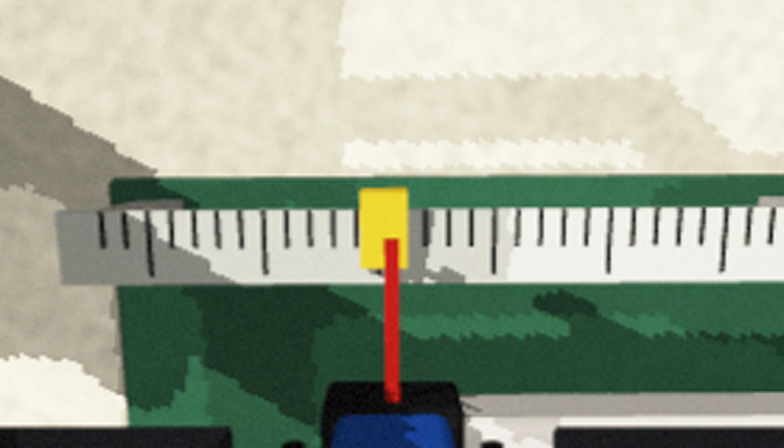

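View pics/t16.png

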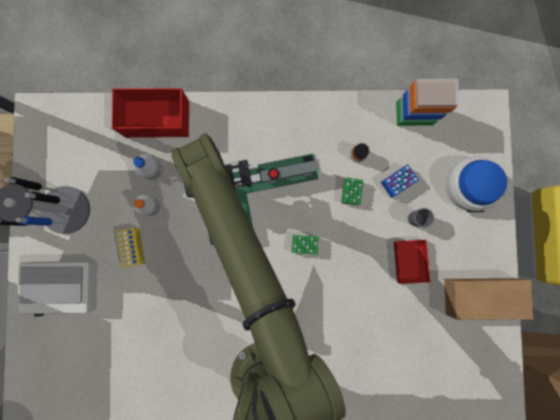

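drive_tool --increments '[{"grip":1,"tx":-0.2,"ty":0,"tz":0,"wx":0,"wy":0,"wz":0},{"grip":1,"tx":-0.32,"ty":0,"tz":0,"wx":0,"wy":0,"wz":0},{"grip":1,"tx":-0.32,"ty":0,"tz":0,"wx":0,"wy":0,"wz":0},{"grip":1,"tx":-0.32,"ty":0,"tz":0,"wx":0,"wy":0,"wz":0},{"grip":1,"tx":-0.32,"ty":0,"tz":0,"wx":0,"wy":0,"wz":0},{"grip":1,"tx":-0.32,"ty":0,"tz":0,"wx":0,"wy":0,"wz":0},{"grip":1,"tx":-0.32,"ty":0,"tz":0,"wx":0,"wy":0,"wz":0},{"grip":1,"tx":-0.32,"ty":0,"tz":0,"wx":0,"wy":0,"wz":0}]'

```text
time: 15.83
position: [0.6197, 0.1251, 0.1186]
tool_rot: [2.414, -2.006, 0.002]
ft_force: [-1.3, -5.4, 1.1]
grip_width: 0.274
```

Run:
```python
from h import *
st(); a=np.array(ctrl.get_state()['position'])
d=grab('wrist','w17'); crop(d,140,420,80,240,2.8,'w17c'); s=grab('scene','s17'); crop(s,240,400,190,330,5,'s17c'); print(np.array(ctrl.get_state()['position'])-a)
m=mask(d,(22,150,100),(32,255,255),(240,310,60,180)); y,x=np.nonzero(m); r=mask(d,(0,150,80),(6,255,255),(240,310,150,200)); ry,rx=np.nonzero(r)
print('clip x',x.min(),x.max(),'pointer x',np.mean(rx[ry<190]))
# clip edges by height: project pointer tip to y axis
yd=np.array([-np.sin(np.radians(10.7)),np.cos(np.radians(10.7)),0])
top=px(d,(x.min()+x.max())/2,y.mean(),.073); pt=px(d,np.mean(rx[ry<175]),165,.081); print('offset mm',(pt-top)@yd*1000)
```

```text
{'time': 15.8333, 'joint_positions': [0.3178, 0.463, -0.7184, 1.6194, 0.3255, 1.1837, -1.8597], 'qd': [-0.0014, 0.0009, -0.001, -0.0005, 0.0003, -0.0018, 0.0012], 'joint_torque': [-2.7394, -45.6201, -11.4357, -27.9872, -1.2255, -1.0323, -0.2642], 'position': [0.6197, 0.1251, 0.1186], 'tool_rot': [2.4145, -2.0059, 0.0017], 'ft_force': [-1.3022, -5.3717, 1.1348], 'torque': [-0.7936, 0.1794, 0.2403], 'grip_width': 0.274}
[ 2.04695962e-05 -2.03795344e-05 -5.01763062e-06]
clip x 273 289 pointer x 279.43243243243245
offset mm 0.9020815464626173
```

View pics/w17c.png

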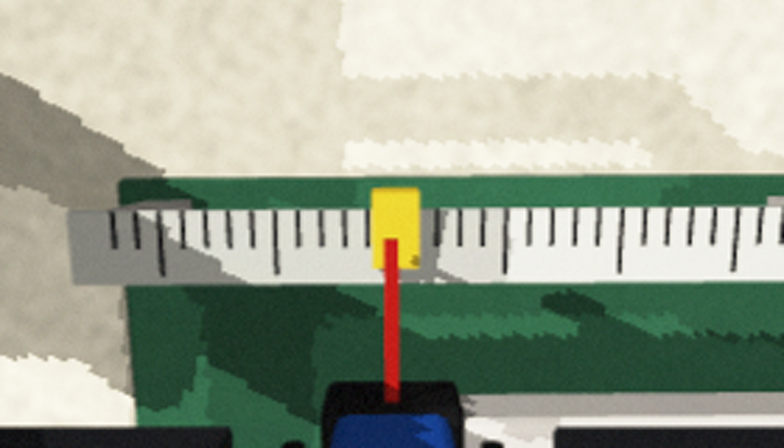

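View pics/s17c.png

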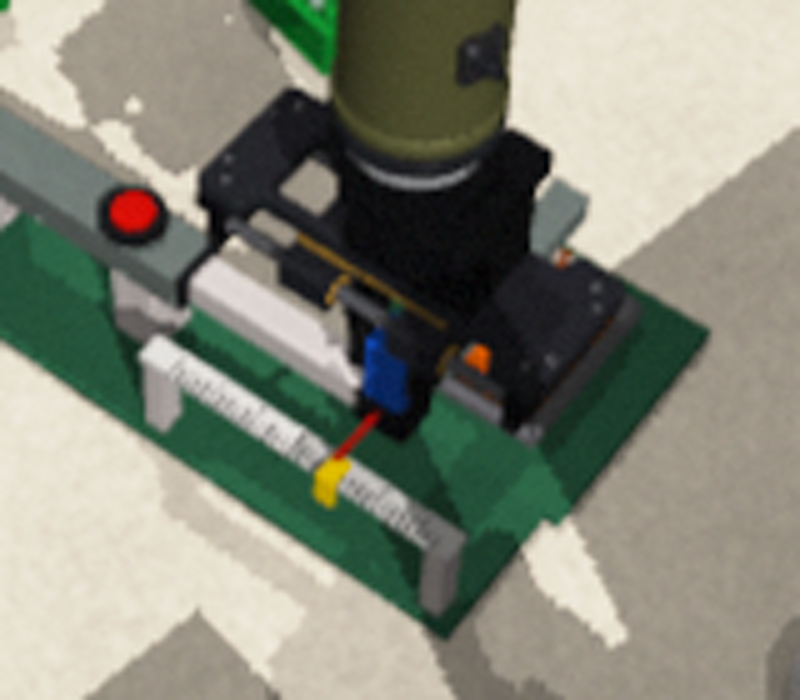

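Run:
```python
from bench import ctrl
print(ctrl.close_job())
```

```text
the job is handed in; nothing more can be done
None
```

The job is done and handed in at about 16 s of the 64 s. `close_job()` gives no verdict, so what follows rests on my own checks.

- **Block:** I set the orange tube block in the pocket and let go. After release, the wrist camera put its centre within about 0.5 mm of the pocket's centre, square to about 0.4°, and level. Its top stood at the seated height.
- **Lock button:** I pressed it until it hit its stop, at 11.5 N. Its top then measured about 98 mm above the bench, down from about 106 mm, so it is about 8 mm down.
- **Boom:** I drew it out about 100 mm, gripping the blue knob at 30 N. My first settled hold stopped about 1.6 mm short of the clip's middle, so I drew it on a little. The last picture put the pointer within about 1 mm of the middle, on the far side. The arm was still and held against a spring pull of about 5.5 N.
- **Not confirmed:** with the boom out, the gripper hid most of the block. I did not measure its seating again at the end; what showed of it looked unchanged.
- **Bystanders:** none looked moved in the last overhead view, apart from any hidden behind the arm. I compared them by eye only.

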